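# Fit the strainer and crack the slip valve open one true turn

## Robot

A 6-joint arm with a two-finger parallel gripper is mounted at the origin on the work surface. World frame = base frame: x ahead of the robot, y to its left, z up, the work surface at z = 0. Lengths are in mm, angles in rad, forces in N, time in s.
With the tool pointing down it reaches from about 300 to 775 mm from the base axis. Payload 14.6 kg.
Tool frame: the origin (TCP) lies between the finger pads; the fingertips stand 22 mm ahead of it and the grasp point (between the pads) lies 3 mm ahead of it (finger_overhang is the distance from the TCP to the fingertips, in mm); z points along the fingers, y is the direction in which the jaws open and shut (so a half turn about z gives the same grasp; the last joint's range is limited). The gripper opens to 94 mm and grips with 3 to 60 N. Pads are 16 mm wide; open, the fingers measure 119 mm over their backs; the gripper's body (75 mm by 177 mm) begins 78 mm behind the grasp point.
Start: joints at [-1.346, 0.3, 1.521, -0, 1.321, -0.067], TCP at [158.215, -526.742, 200.846] pointing down, gripper open.
Joint ranges: [-3.03, 3.03], [-0.79, 2.21], [0.23, 2.52], [-1.04, 4.18], [0, 3.07], [-2.55, 2.55]. Speed limits (rad/s): [2.22, 2.22, 2.57, 3.14, 3.14, 3.14].

## Interface

Orientations are given as [roll, pitch, yaw] about the fixed x, y, z axes, in that order (R = Rz(yaw) Ry(pitch) Rx(roll)).
In Python, from cell import * gives the robot as it stands.
- The arm moves only by the tool jog_arm, never from a script. Its argument "increments" is a list of rows, each a list of 7 numbers: the shift along the tool's x, y, z in cm, then the turn, a rotation vector about the tool's x, y, z in degrees, then the finger opening in cm, from 0 to 9.4. In form: [[x, y, z, wx, wy, wz, grip], ...]. A call has 1 to 20 rows; each row shifts and turns the commanded pose from where the row before left it, along the tool's axes as they then stand; what a row does not reach is not made up. A row lasts 1/8 s, in which the tool goes at most 62.5 mm and 10.7 degrees, less where a joint would pass 70% of its speed; a pose out of reach is approached as far as the arm can. A call is refused whole if a number of a shift passes 6.25 or a number of a turn 10.7, either way. A call with a gripper value outside its range is refused whole. The fingers move at their own pace and stop on an object; "squeeze" is the grip in N (left out, the last holds). Time passes only in rows, so rows that do not move let the fingers close. It gives the time, the measured TCP pose, the force and the opening at its end, in the units of the state.
- read_state(): the state, without advancing time (a new reading comes with each control period).
- camera(name): name is "scene" or "top" or "wrist"; returns a dict with "image" (384x512x3 uint8, red, green, blue), "K" (3x3 intrinsics, pixels), "rvec" (rotation vector, rad) and "tvec" (3), from world to camera coordinates, as OpenCV has them. Camera axes: x right, y down, z forward; pixel columns grow to the right and rows downward; lengths in mm; the calibration is good to about 2 mm. The wrist camera is an equidistant fisheye: a pixel r from the principal point sees the ray r / f radians off the axis. A picture is of the moment at which its call begins. There is no depth.
- sign_off(): hands the job in, once; it reports no verdict.
Trained networks look in a picture, given as the dict that the camera call returned (one of the last four; its "shot" number tells which), for a name from the list of things; names that differ only in an ending like _2 or _b are one class to them, and where a whole thing is asked for, a point or a joint stands for the part that bears it (a point fixed in the world has none). Each returns a list of dicts, best first, with "conf" (0 to 1); they miss things now and then, are a little off and sometimes report something else, mostly with a low value. They report only what shows in the picture. A call takes as long as a camera call. They do not tell look-alikes from the thing itself.
- recognise(picture, name): "centre" ([x, y, z] in mm, in the coordinates of the camera as it stood for that picture, good to about 4 mm: the middle of the surface that is visible of it).
- regions_of(picture, name): "mask" (384x512 bool, what is visible of it).
The state is a dict: "clock": time; "joints": joint angles; "qd": joint speeds; "effort": joint torques, N m; "eef_pos": TCP position; "eef_rot": TCP orientation; "wrist_force": force on the tool from outside, world axes, zero at the start; "moment": the same for the moment, N m; "finger_gap": finger opening in mm.
Only numpy, scipy, OpenCV 4.12 (cv2) and the standard library are available. Lean on these libraries where they do the work, as an engineer would, in place of code of your own. Each camera call takes 0.05 s, during which the arm holds its last target.

## Task

Gently nest the white strainer cup in the terracotta catch cup standing on the drip plate by the valve's spout, leaving the catch cup there, and only then open the valve by one full turn: wind the red handwheel anticlockwise (seen from above), but the worn wheel has a lot of slack, so start counting only once the yellow-capped stem begins to rise. Don't disturb the other things on the bench, and let go of everything at the end.

Things in the scene. Friction and masses are not known exactly. Their poses are not given: they have to be found in the camera images.
- strainer: white glazed cup dotted with dark drain holes, 60 mm tall, 110 to 225 g; upright collar 66 mm across over its top 24 mm (wall 3.5 mm), below it a body tapering from 50 mm across to 32 mm at the base. Origin: centre of its underside, z up along its axis. In a cup of the same shape its collar's lower edge rests on the other's rim, underside 24 mm above the other's underside, with 2 mm of play
- catch_cup: terracotta cup of exactly the strainer's shape and size (rim 60 mm above its underside), loose, standing upright about mid drip plate. Origin: centre of its underside, z up along its axis
- drip_spot (a point): centre of the 120 mm square steel drip plate's top face (8 mm above the bench). The spout is a steel pipe 18 mm thick (brass end 24 mm), its axis 115 mm above the bench, running from the valve towards this point and stopping 66 mm short of it; the wheel's axis is 210 mm from this point
- hub_axis (a point): point on the vertical axis of the red handwheel, mid rim height, 190 mm above the bench. Rim: 65 mm radius, 14 mm bar, three spokes. Anticlockwise from above opens. The slack is anything from a fifth to two thirds of a turn, with the wheel almost free (under 1 N at the handle); then the wheel drives the screw and the handle needs about 6 to 7 N. The wheel stays where it is left
- handle_top (a point): centre of the top of the black upright spinner handle on the wheel's rim: a cylinder 18 mm across and 50 mm tall, 65 mm from the wheel axis, its top 246 mm above the bench (49 mm above the rim's top); it revolves freely on its own axis, so it can be held while it goes round
- stem_top (a point): top of the yellow cap (17 mm across) of the rising stem in the middle of the wheel, 212 mm above the bench at the start (valve shut); it does not turn, and rises 12 mm for each full turn of the wheel after the slack is taken up
- plain_cup_a: a plain dark-brown clay cup, same shape as the strainer, no holes; a bystander. Origin: centre of its underside
- plain_cup_b: another plain dark-brown clay cup like plain_cup_a; a bystander. Origin: centre of its underside
- lidded_pot: dark-brown lidded clay pot, 96 mm across, 95 mm tall; a bystander. Origin: centre of its underside
- glaze_jar: amber jar with blue cap, 60 mm across, 90 mm tall; a bystander. Origin: centre of its underside
- wrench: steel wrench about 180 mm long lying flat; a bystander. Origin: near its middle, on the underside
- brush: paint brush about 200 mm long lying flat; a bystander. Origin: near its middle, on the underside
- clay_weight: brown lump of drying clay, 70 mm across, 50 mm tall; a bystander. Origin: centre of its underside
Not all that is in view belongs to the job. Leave any green look-alike of the strainer alone.

How it is judged (in metres and radians):
On the way, in this order (a step that is already met when the one before it is completed fails the run):
1. the strainer stands nested in the catch cup on the drip plate, let go, with the valve still shut (horizontal distance between strainer and catch_cup below 0.006 m and z of strainer in the frame of catch_cup between 0.021 and 0.028 m and angle between each of strainer, catch_cup's own z axis and vertical below 0.1 rad and horizontal distance between catch_cup and drip_spot below 0.02 m and height (world z) of catch_cup below 0.012 m and contact force between strainer and the fingers below 0.05 N and distance of stem_top from where it was at the start of the episode below 0.0015 m), for 0.3 s.
2. the slack is taken up and the stem has begun to rise (distance of stem_top from where it was at the start of the episode above 0.003 m).
At the end, for the whole second after the job is handed in: The stem stands 12 mm (one driven turn) give or take 2 mm above its start; the strainer is upright and fully down in the catch cup (centres within 6 mm, underside 21 to 28 mm above the catch cup's), which stands on the drip plate within 20 mm of its middle; all released, at rest (horizontal distance between strainer and catch_cup below 0.006 m and z of strainer in the frame of catch_cup between 0.021 and 0.028 m and angle between each of strainer, catch_cup's own z axis and vertical below 0.1 rad and horizontal distance between catch_cup and drip_spot below 0.02 m and height (world z) of catch_cup below 0.012 m and contact force between each of strainer, valve and the fingers below 0.05 N and distance of stem_top from where it was at the start of the episode between 0.01 and 0.014 m and linear speed of each of strainer, catch_cup below 0.02 m/s); the robot touches nothing.
It fails at once if the valve is opened (stem up by more than 2 mm) before the strainer is in the catch cup (distance of stem_top from where it was at the start of the episode above 0.002 m and horizontal distance between strainer and catch_cup above 0.015 m).
It fails at once if the strainer is dropped or forced into the catch cup (over 40 N between them) (contact force between strainer and catch_cup above 40 N).
It fails at once if a bystander is shifted more than 30 mm (distance of any of plain_cup_a, plain_cup_b, lidded_pot, glaze_jar, wrench, brush, clay_weight from where it was at the start of the episode above 0.03 m).
It also fails if it takes over 72 s, if anything falls off the work surface, if the arm or the gripper's body presses on something with over 40 N, if the wrist force passes 120 N, or if a joint passes its speed limit or range.

## Working session

There is one attempt and no reset: what is moved stays moved. The work goes in short steps, Python scripts to look and compute and a tool call to move; the robot and the scene stay as the last step left them, time stands still between calls to the robot, and variables do not carry over. Pictures are saved under pics/ and viewed, and the job is handed in when it is done.

Besides the shell and the picture viewer there is one more tool, called after "Request:" by a JSON object that holds its "method" and its "body", one argument or row to a line. jog_arm: Moves the arm, as the interface text tells. Its arguments: {"type":"object","properties":{"increments":{"type":"array"},"squeeze":{"type":"number"}},"required":["increments"]}

```bash
mkdir -p pics; ls
cat > h.py <<'E'
from cell import *
import numpy as np, cv2
def snap(name,fn):
    p=camera(name); cv2.imwrite('pics/'+fn,p['image'][:,:,::-1]); return p
def R_t(p): return cv2.Rodrigues(np.array(p['rvec'],float))[0],np.array(p['tvec'],float).reshape(3)
def c2w(p,c):
    R,t=R_t(p); return R.T@(np.array(c)-t)
def ray(p,u,v,fish=False):
    K=p['K'];R,t=R_t(p);x=(u-K[0][2])/K[0][0];y=(v-K[1][2])/K[1][1]
    if fish:
        r=np.hypot(x,y); d=np.array([np.sin(r)*x/r,np.sin(r)*y/r,np.cos(r)]) if r>0 else np.array([0,0,1.])
    else: d=np.array([x,y,1.])
    return -R.T@t, R.T@d
def onz(p,u,v,z,fish=False):
    o,d=ray(p,u,v,fish); return o+d*(z-o[2])/d[2]
def proj(p,X):
    R,t=R_t(p);c=R@np.array(X,float)+t;K=p['K'];return K[0][0]*c[0]/c[2]+K[0][2],K[1][1]*c[1]/c[2]+K[1][2]
E
python3 - <<'E'
from h import *
s=read_state();print(s['clock'],s['eef_pos'],s['eef_rot'],s['finger_gap'])
for n in ['scene','top']:
    p=snap(n,n+'0.png'); R,t=R_t(p);print(n,(-R.T@t).round(),np.round(p['K'],1).tolist())
    for q in ['strainer','catch_cup','handle_top','stem_top','hub_axis','lidded_pot','glaze_jar','plain_cup_a','clay_weight','wrench','brush']:
        try:
            for r in recognise(p,q): print(q,round(r['conf'],2),c2w(p,r['centre']).round(),np.round(proj(p,c2w(p,r['centre']))))
        except Exception as e: print(q,e)
E
```

```text
pics
0.0 [ 158.164693   -526.489407    200.28122726] [-3.14043521e+00 -7.52304998e-05  2.91803147e-01] 94.03686723268015
scene [1080. -380.  939.] [[399.1, 0.0, 244.0], [0.0, 399.1, 185.6], [0.0, 0.0, 1.0]]
strainer 0.77 [ 507. -434.   40.] [104. 276.]
strainer 0.76 [ 590. -299.   42.] [167. 278.]
strainer 0.75 [723. -89.  44.] [269. 282.]
catch_cup 0.62 [ 588. -134.   47.] [226. 248.]
catch_cup 0.59 [ 418. -334.   44.] [130. 233.]
handle_top 0.58 [558.   7. 229.] [270. 174.]
stem_top 0.59 [ 584. -132.   47.] [226. 246.]
stem_top 0.39 [571.  72. 211.] [295. 172.]
hub_axis 0.97 [598.  53.  68.] [289. 217.]
lidded_pot 0.89 [676. 349.  67.] [391. 195.]
glaze_jar 0.58 [ 343. -409.   64.] [ 92. 220.]
plain_cup_a 0.68 [491. 369.  47.] [352. 157.]
plain_cup_a 0.57 [ 420. -335.   41.] [130. 234.]
clay_weight 0.73 [ 734. -258.   43.] [209. 320.]
wrench 0.65 [374.  63.   8.] [249. 177.]
brush 0.85 [398. -91.  17.] [209. 199.]
brush 0.73 [ 344. -409.   66.] [ 92. 220.]
top [ 314.  -15. 1665.] [[434.3, 0.0, 251.0], [0.0, 434.3, 199.2], [0.0, 0.0, 1.0]]
strainer 0.77 [ 598. -307.   39.] [326. 176.]
strainer 0.69 [ 732. -101.   36.] [271. 144.]
strainer 0.58 [ 518. -444.   38.] [363. 196.]
catch_cup 0.57 [ 596. -138.   42.] [282. 178.]
hub_axis 0.88 [574.  54. 118.] [230. 182.]
lidded_pot 0.62 [654. 361.  76.] [148. 165.]
lidded_pot 0.36 [576.  53. 123.] [230. 181.]
glaze_jar 0.56 [ 321. -405.   91.] [359. 249.]
plain_cup_a 0.72 [354.  65.   4.] [230. 244.]
plain_cup_a 0.65 [492. 370.  37.] [148. 209.]
plain_cup_a 0.56 [ 435. -338.   37.] [336. 219.]
clay_weight 0.74 [ 719. -249.   47.] [310. 145.]
wrench 0.55 [350.  64.   5.] [230. 245.]
brush 0.66 [386. -92.  14.] [271. 234.]
```

View pics/scene0.png

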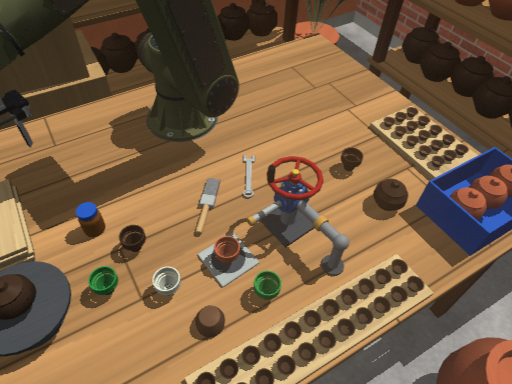

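View pics/top0.png

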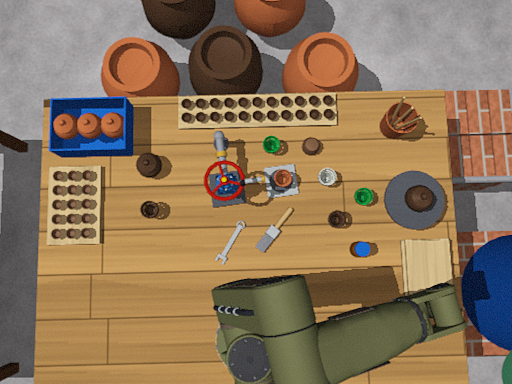

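Run:
```python
import cv2,numpy as np
a=cv2.imread('pics/scene0.png')
c=[cv2.resize(a[y-32:y+32,x-32:x+32],(256,256),interpolation=cv2.INTER_CUBIC) for x,y in [(104,276),(167,278),(269,282)]]
cv2.imwrite('pics/crop0.png',np.hstack(c))
b=cv2.imread('pics/scene0.png')[140:300,190:350]
cv2.imwrite('pics/crop1.png',cv2.resize(b,(600,600),interpolation=cv2.INTER_CUBIC))
```

```text
(no output)
```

View pics/crop0.png

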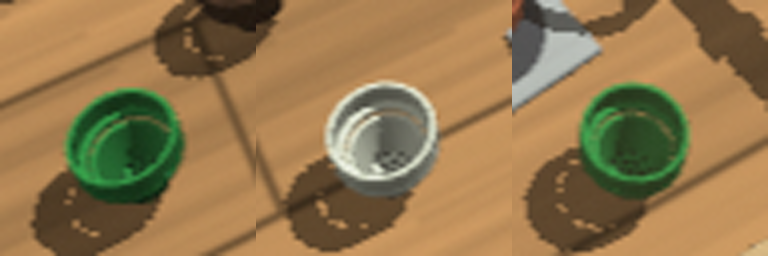

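View pics/crop1.png

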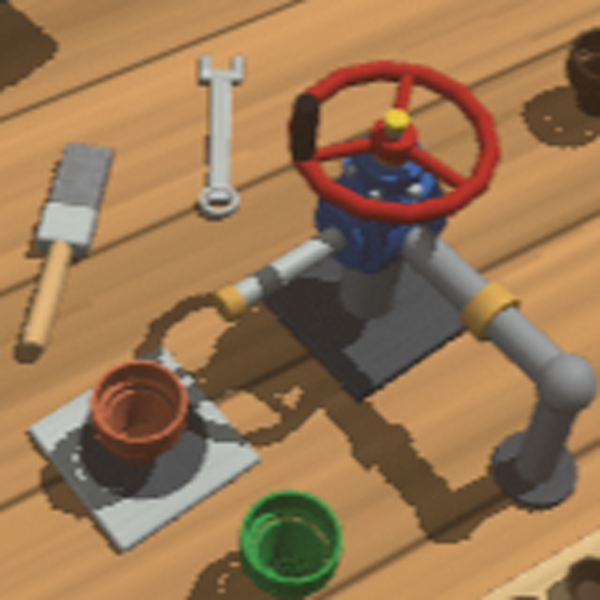

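The candidates in the scene view are a green cup at (104,276), a white cup at (167,278) and a green cup at (269,282). The white one, with drain holes, is the strainer, and the crop confirms it. The catch cup is at (226,248). The handle is at (270,174), on the spout side of the wheel. I'll turn the jaws square to the spout and hover over the strainer.

Request:
{"method": "jog_arm", "body": {
  "increments": [
    [0, 0, 0, 0, 0, -9.8, 9.4],
    [0, 0, 0, 0, 0, -9.8, 9.4],
    [0, 0, 0, 0, 0, -9.8, 9.4],
    [0, 0, 0, 0, 0, -9.8, 9.4],
    [0, 0, 0, 0, 0, -9.8, 9.4],
    [0, 0, 0, 0, 0, -9.8, 9.4],
    [0, 0, 0, 0, 0, -9.8, 9.4],
    [0, 0, 0, 0, 0, -9.7, 9.4],
    [0, 0, 0, 0, 0, 0, 9.4]
  ]
}}

```text
clock: 2.33
eef_pos: [158.2, -526.7, 200.9]
eef_rot: [3.142, 0.0, 1.657]
wrist_force: [-0.5, 0.1, 0.6]
finger_gap: 93.6
```

Request:
{"method": "jog_arm", "body": {
  "increments": [
    [1.85, 4.54, 0, 0, 0, 0, 9.4],
    [1.85, 4.54, 0, 0, 0, 0, 9.4],
    [1.85, 4.54, 0, 0, 0, 0, 9.4],
    [1.85, 4.54, 0, 0, 0, 0, 9.4],
    [1.85, 4.54, 0, 0, 0, 0, 9.4],
    [1.85, 4.54, 0, 0, 0, 0, 9.4],
    [1.85, 4.54, 0, 0, 0, 0, 9.4],
    [1.85, 4.54, 0, 0, 0, 0, 9.4],
    [1.85, 4.54, 0, 0, 0, 0, 9.4],
    [1.85, 4.54, 0, 0, 0, 0, 9.4],
    [0, 0, 0, 0, 0, 0, 9.4],
    [0, 0, 0, 0, 0, 0, 9.4]
  ]
}}

```text
clock: 3.82
eef_pos: [593.8, -303.0, 200.6]
eef_rot: [-3.141, -0.0, 1.656]
wrist_force: [-0.4, -0.6, -0.1]
finger_gap: 94.4
```

Run:
```python
from h import *
s=read_state();print(s['clock'],s['eef_pos'],s['eef_rot'],s['wrist_force'])
p=snap('wrist','w1.png');R,t=R_t(p);print((-R.T@t).round(),R.round(2).tolist(),np.round(p['K'],1).tolist())
for n in ['strainer','catch_cup','handle_top','stem_top']:
    for r in recognise(p,n): print(n,r['conf'],c2w(p,r['centre']).round(1))
```

```text
3.825 [ 593.83724838 -302.98784358  200.59276237] [-3.14103918e+00 -1.59415276e-04  1.65589023e+00] [-0.36102903 -0.62049227 -0.09332039]
[ 588. -234.  384.] [[1.0, 0.09, 0.0], [0.08, -0.97, 0.24], [0.02, -0.24, -0.97]] [[297.3, 0.0, 253.7], [0.0, 297.3, 188.7], [0.0, 0.0, 1.0]]
strainer 0.96 [734.4 -92.5  43.3]
strainer 0.88 [ 599.  -312.2   39.7]
strainer 0.57 [ 515.5 -430.9   39.1]
catch_cup 0.59 [ 594.6 -131.4   49.1]
```

View pics/w1.png

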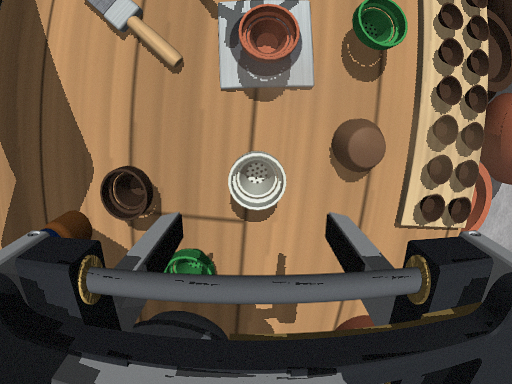

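```bash
cat >> h.py <<'E'
from scipy.optimize import least_squares
def rim(p,mask,z,r=33,fish=True):
    m=mask.astype(np.uint8); n,l,st,_=cv2.connectedComponentsWithStats(m)
    m=(l==1+np.argmax(st[1:,4])).astype(np.uint8)
    c=max(cv2.findContours(m,cv2.RETR_EXTERNAL,cv2.CHAIN_APPROX_NONE)[0],key=len)[:,0,:]
    # contour pixel centres lie ~0.5px inside
    g=c.mean(0); c=c+0.5*(c-g)/np.linalg.norm(c-g,axis=1)[:,None]
    W=np.array([onz(p,u,v,z,fish)[:2] for u,v in c]); R,t=R_t(p); o=(-R.T@t)[:2]
    x=W.mean(0)
    for _ in range(5):
        a=(x-o)/np.linalg.norm(x-o); d=W-x; s=(d@a)/np.linalg.norm(d,axis=1)>0.0
        f=least_squares(lambda q:np.linalg.norm(W[s]-q,axis=1)-r,x,loss='soft_l1'); x=f.x
    fr=least_squares(lambda q:np.linalg.norm(W[s]-q[:2],axis=1)-q[2],[*x,r],loss='soft_l1').x
    return x.round(1),fr.round(1),np.abs(f.fun).mean().round(2)
E
python3 - <<'E'
from h import *
p=camera('wrist')
for n,z,guess in [('strainer',60,(257,181)),('catch_cup',68,(269,32))]:
    for r in regions_of(p,n):
        if r['mask'][guess[1]-35:guess[1]+35,guess[0]-35:guess[0]+35].sum()>500: print(n,r['conf'],rim(p,r['mask'],z))
im=p['image'].astype(int); 
yy,xx=np.mgrid[:384,:512]
w=(im.min(2)>140)&(np.hypot(xx-257,yy-181)<38)
k=cv2.morphologyEx(w.astype(np.uint8),cv2.MORPH_CLOSE,np.ones((9,9))); print(rim(p,k,60))
t=(im[:,:,0]-im[:,:,2]>50)&(im[:,:,0]>90)&(np.hypot(xx-269,yy-32)<36)
print(rim(p,cv2.morphologyEx(t.astype(np.uint8),cv2.MORPH_CLOSE,np.ones((9,9))),68))
# plate corners (visible lower ones)
for u,v in [(219.5,90.5),(314,88.5)]: print(onz(p,u,v,8,True).round(1))
a=p['image'][:110,200:330,::-1]; cv2.imwrite('pics/plate.png',cv2.resize(a,None,fx=5,fy=5,interpolation=cv2.INTER_NEAREST))
E
```

```text
strainer 0.63 (array([ 597.2, -305. ]), array([ 597.2, -304.8,   33.1]), np.float64(0.34))
(array([ 597.5, -304.7]), array([ 597.6, -305.2,   32.6]), np.float64(0.32))
(array([ 595.6, -137.8]), array([ 595.7, -136.6,   32.2]), np.float64(1.28))
[ 542.4 -204.3    8. ]
[ 660.9 -190.3    8. ]
```

View pics/plate.png

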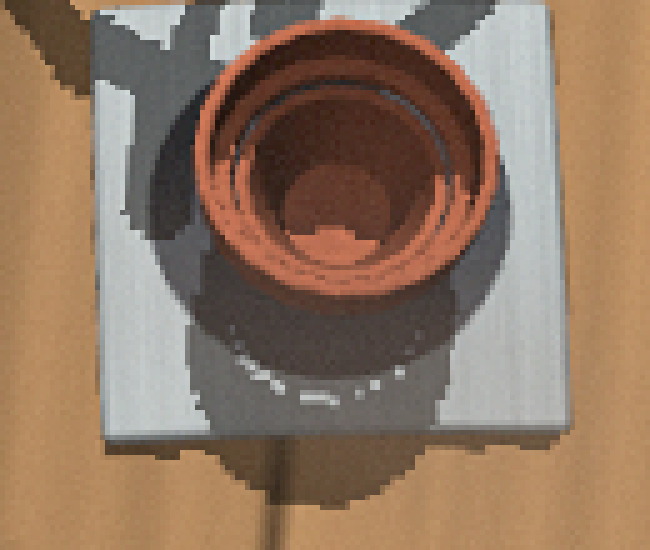

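The strainer axis is at about (597, -305) and its fitted rim radius is 33 mm, as specified. The catch cup is at about (595.6, -137.5). Descending to grip the collar.

Request:
{"method": "jog_arm", "body": {
  "increments": [
    [-0.22, 0.33, 3, 0, 0, 0, 9.4],
    [0, 0, 3, 0, 0, 0, 9.4],
    [0, 0, 3, 0, 0, 0, 9.4],
    [0, 0, 3, 0, 0, 0, 9.4],
    [0, 0, 2.25, 0, 0, 0, 9.4],
    [0, 0, 0, 0, 0, 0, 9.4]
  ]
}}

```text
clock: 4.97
eef_pos: [596.9, -304.3, 56.8]
eef_rot: [-3.139, -0.002, 1.658]
wrist_force: [0.8, 0.3, 1.2]
finger_gap: 93.8
```

Request:
{"method": "jog_arm", "body": {
  "increments": [
    [0, 0, 0, 0, 0, 0, 7.5],
    [0, 0, 0, 0, 0, 0, 6],
    [0, 0, 0, 0, 0, 0, 6],
    [0, 0, 0, 0, 0, 0, 6],
    [0, 0, 0, 0, 0, 0, 6],
    [0, 0, 0, 0, 0, 0, 6],
    [0, 0, 0, 0, 0, 0, 6]
  ],
  "squeeze": 15
}}

```text
clock: 5.85
eef_pos: [597.8, -304.6, 58.3]
eef_rot: [-3.142, -0.0, 1.658]
wrist_force: [0.0, -0.0, 0.9]
finger_gap: 59.7
```

Request:
{"method": "jog_arm", "body": {
  "increments": [
    [0, 0, -1, 0, 0, 0, 6],
    [0, 0, -3, 0, 0, 0, 6],
    [0, 0, -4, 0, 0, 0, 6],
    [0, 0, -4, 0, 0, 0, 6],
    [0, 0, 0, 0, 0, 0, 6],
    [0, 0, 0, 0, 0, 0, 6]
  ]
}}

```text
clock: 6.6
eef_pos: [597.5, -304.5, 178.0]
eef_rot: [-3.141, -0.0, 1.658]
wrist_force: [0.2, 0.8, -0.7]
finger_gap: 59.9
```

Run:
```python
from h import *
s=read_state();print(s['clock'],s['eef_pos'],s['eef_rot'],s['wrist_force'],s['finger_gap'])
p=snap('wrist','w2.png')
im=p['image'].astype(int);yy,xx=np.mgrid[:384,:512]
uv=cv2.fisheye.projectPoints(np.array([[[595.6,-137.5,68.]]]),p['rvec'],p['tvec'],np.array(p['K']),np.zeros(4))[0].ravel();print(uv)
t=(im[:,:,0]-im[:,:,2]>50)&(im[:,:,0]>90)&(np.hypot(xx-uv[0],yy-uv[1])<40)
q=snap('scene','s2.png')
print(rim(p,cv2.morphologyEx(t.astype(np.uint8),cv2.MORPH_CLOSE,np.ones((9,9))),68))
for r in regions_of(p,'catch_cup'): print(r['conf'],rim(p,r['mask'],68),np.argwhere(r['mask']).mean(0))
```

```text
6.6 [ 597.52623015 -304.51312831  177.97242445] [-3.14108009e+00 -3.43517453e-04  1.65836852e+00] [ 0.15623997  0.82474655 -0.66431895] 59.90875372615206
[266.49382851  21.75570461]
(array([ 595.9, -141.1]), array([ 595.8, -142.8,   34.1]), np.float64(1.83))
0.82 (array([ 596.1, -141.7]), array([ 596. , -143.3,   34.1]), np.float64(1.62)) [ 26.79753243 266.26763682]
```

View pics/w2.png

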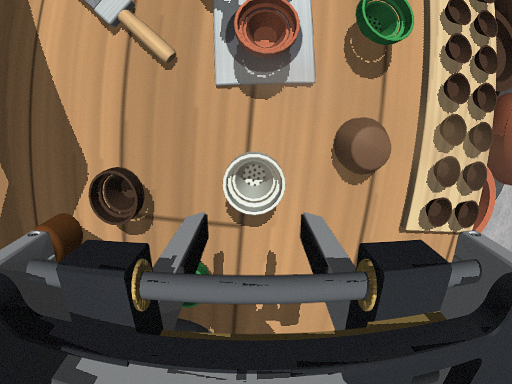

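The fingers closed to 60 mm and the lift came up empty. I'll re-measure the strainer and check the geometry of the fingers.

Run:
```python
from h import *
p=camera('wrist')
im=p['image'].astype(int);yy,xx=np.mgrid[:384,:512]
w=(im.min(2)>140)&(np.hypot(xx-254,yy-184)<38)
k=cv2.morphologyEx(w.astype(np.uint8),cv2.MORPH_CLOSE,np.ones((9,9))); print(rim(p,k,60))
for r in regions_of(p,'strainer'): print(r['conf'],rim(p,r['mask'],60))
s=read_state();R,t=R_t(p)
for z in [0,3,22]:
    X=np.array(s['eef_pos'])-[0,0,z]
    print(z,cv2.fisheye.projectPoints(X.reshape(1,1,3),p['rvec'],p['tvec'],np.array(p['K']),np.zeros(4))[0].ravel())
q=camera('scene')
c=s['eef_pos'];print(proj(q,c),proj(q,[597.3,-304.8,60]))
for r in regions_of(q,'strainer'): print(r['conf'],rim(q,r['mask'],60,fish=False))
a=q['image'][180:340,90:250,::-1]; cv2.imwrite('pics/s2c.png',cv2.resize(a,(600,600),interpolation=cv2.INTER_CUBIC))
```

```text
(array([ 597.6, -304.8]), array([ 597.6, -304.8,   33. ]), np.float64(0.26))
0.93 (array([ 730.6, -109.7]), array([ 737.1, -101.5,   24.9]), np.float64(4.17))
0.75 (array([ 597.5, -304.4]), array([ 597.5, -305.1,   32.5]), np.float64(0.37))
0.53 (array([ 437.7, -334.3]), array([ 437. , -334.7,   32.3]), np.float64(0.52))
0.46 (array([ 517.1, -436.9]), array([-18254.6,  36395.3,  41371.4]), np.float64(3.42))
0 [253.93576002 224.09897652]
3 [253.93357421 222.52225108]
22 [253.92100273 213.4914301 ]
(np.float64(158.43804699199768), np.float64(252.87102380543303)) (np.float64(165.5514407527253), np.float64(278.2761672932919))
0.88 (array([728.6, -98.3]), array([728.1, -97.9,  32.5]), np.float64(0.73))
0.71 (array([ 599.3, -304.5]), array([ 598.2, -304.4,   32.1]), np.float64(0.7))
0.64 (array([ 520.7, -436. ]), array([ 520. , -436.1,   32.4]), np.float64(0.56))
```

View pics/s2c.png

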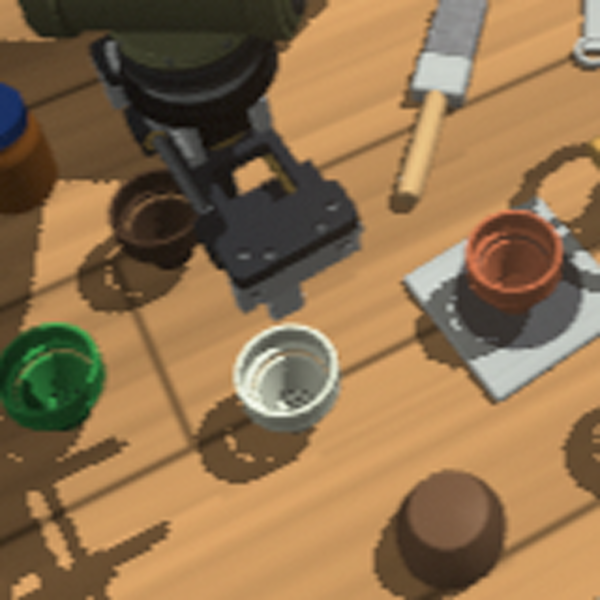

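Run:
```python
from h import *
q=camera('scene');im=np.ascontiguousarray(q['image'][180:300,90:210,::-1]);im=cv2.resize(im,(720,720),interpolation=cv2.INTER_CUBIC)
s=read_state();c=np.array(s['eef_pos']);y=np.array([.996,.087,0]);x=np.array([-.087,.996,0]);print(c,s['joints'])
for a in (-30,30):
  for b in (-8,8):
    for z,col in((22,(0,0,255)),(3,(0,255,0)),(-75,(255,0,0))):
      u,v=proj(q,c+a*y+b*x-[0,0,z]);cv2.circle(im,(int((u-90)*6),int((v-180)*6)),4,col,-1)
cv2.imwrite('pics/s3c.png',im)
p=camera('wrist');im=np.ascontiguousarray(p['image'][:,:,::-1])
for a in (-30,30):
  for b in (-8,8):
    for z,col in((22,(0,0,255)),(3,(0,255,0)),(-75,(255,0,0))):
      u,v=cv2.fisheye.projectPoints((c+a*y+b*x-[0,0,z]).reshape(1,1,3),p['rvec'],p['tvec'],np.array(p['K']),np.zeros(4))[0].ravel();cv2.circle(im,(int(u),int(v)),2,col,-1)
cv2.imwrite('pics/w3c.png',cv2.resize(im[170:320,150:360],None,fx=3.5,fy=3.5))
```

```text
[ 597.69789075 -304.58908501  177.99915758] [-5.25883887e-01  5.92527656e-01  1.15711007e+00 -8.12132343e-06
  1.39250438e+00 -6.13474001e-01]
```

View pics/s3c.png

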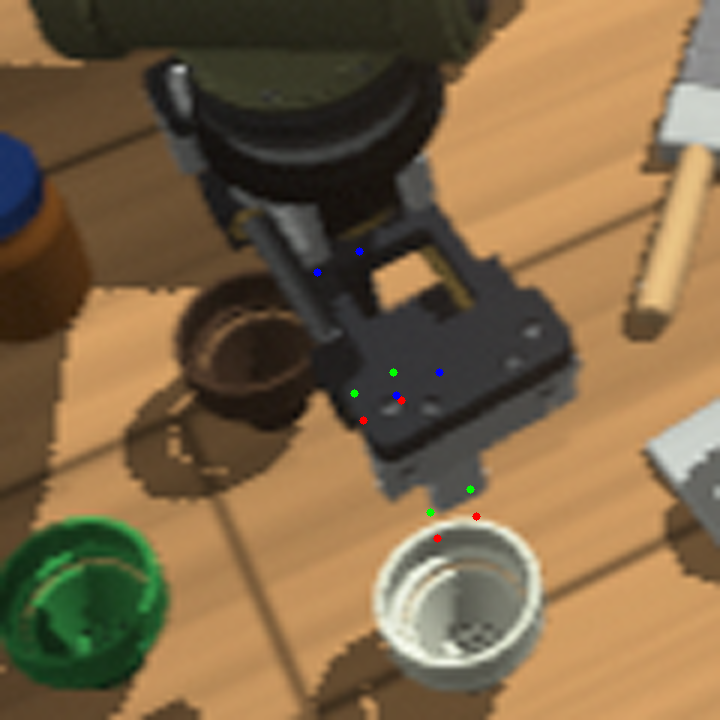

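View pics/w3c.png

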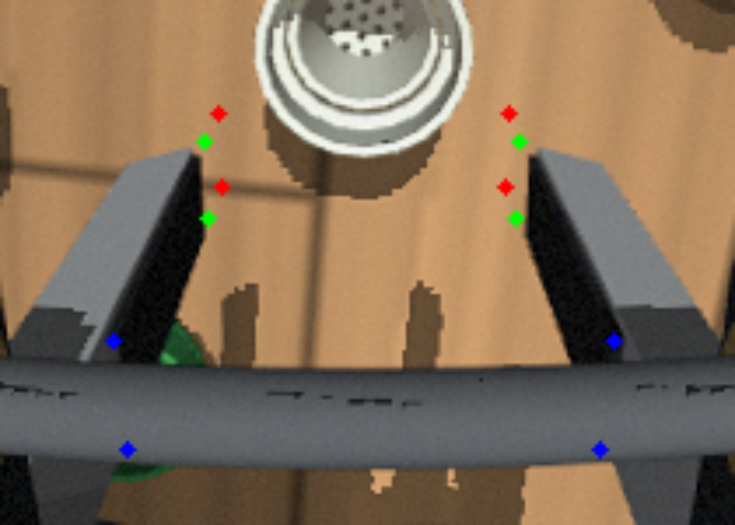

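```bash
cat >> h.py <<'E'
def tri(rays):
    A=np.zeros((3,3));b=np.zeros(3)
    for o,d in rays:
        d=d/np.linalg.norm(d);P=np.eye(3)-np.outer(d,d);A+=P;b+=P@o
    X=np.linalg.solve(A,b);return X,[np.linalg.norm((np.eye(3)-np.outer(d,d)/(d@d))@(X-o)) for o,d in rays]
E
python3 - <<'E'
from h import *
p=camera('wrist');q=camera('scene')
print(tri([ray(p,322,216.6,True),ray(q,171.2,261.7)]))
print(tri([ray(p,302.9,212.9,True),ray(q,171.2,261.7)]))
im=q['image'][245:275,150:190,::-1]
cv2.imwrite('pics/tip.png',cv2.resize(im,None,fx=18,fy=18,interpolation=cv2.INTER_NEAREST))
t=camera('top');print(proj(t,read_state()['eef_pos']));cv2.imwrite('pics/t3.png',cv2.resize(t['image'][130:290,260:420,::-1],(600,600),interpolation=cv2.INTER_CUBIC))
E
```

```text
(array([ 639.16477114, -291.16282848,  191.10235771]), [np.float64(0.616845988869378), np.float64(0.6168459888694493)])
(array([ 630.40896585, -291.58305112,  178.52503936]), [np.float64(2.9092066814722712), np.float64(2.9092066814722646)])
(np.float64(332.26210754570894), np.float64(169.4424527435039))
```

View pics/tip.png

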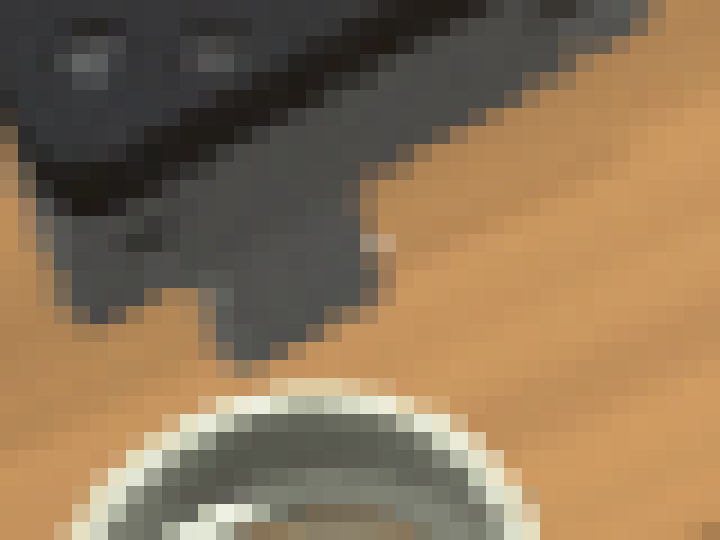

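Run:
```python
from h import *
p=camera('wrist');s=read_state();c=np.array(s['eef_pos']);y=np.array([.996,.087,0])
im=p['image'][195:245,185:325,::-1];cv2.imwrite('pics/tip2.png',cv2.resize(im,None,fx=5.7,fy=5.7,interpolation=cv2.INTER_NEAREST))
for u,v,a in [(302.9,212.9,30),(207,213.5,-30),(322,216.6,42.5),(186,216.6,-42.5)]:
    o,d=ray(p,u,v,True); k=(a-(o-c)@y)/(d@y); X=o+k*d; print((X-c).round(1), 'perp', (X-c)@[-.087,.996,0])
```

```text
[28.9 14.2 12.6] perp 11.641638507794625
[-30.6   5.7   4. ] perp 8.35080515465876
[41.6 12.4 11.5] perp 8.684563153261237
[-43.1   4.5  10.2] perp 8.247933418778972
```

View pics/tip2.png

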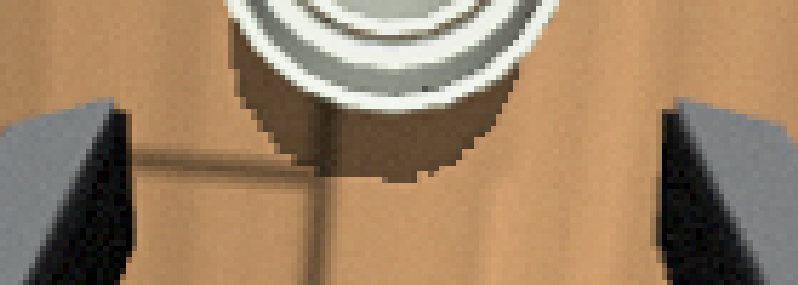

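View pics/t3.png

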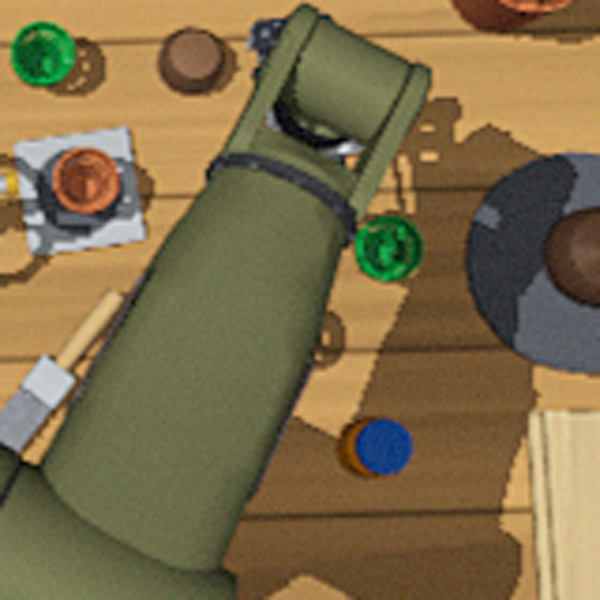

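The fingertips show about 4–12 mm above the reported TCP. The spec puts them 22 mm below it, so they closed just over the 60 mm rim. I'll check whether this depends on the opening.

Run:
```python
from h import *
im=cv2.imread('pics/w1.png')[190:260,150:360];cv2.imwrite('pics/tip3.png',cv2.resize(im,None,fx=3.8,fy=3.8,interpolation=cv2.INTER_NEAREST))
p=camera('wrist');s=read_state();c=np.array(s['eef_pos']);y=np.array([.996,.087,0])
# rigid camera: same tool-relative geometry
for u,v,a in [(182,214.5,-47),(327.5,214.5,47)]:
    o,d=ray(p,u,v,True); k=(a-(o-c)@y)/(d@y); X=o+k*d; print((X-c).round(1), 'perp', (X-c)@[-.087,.996,0])
print('camera rel',(ray(p,0,0,True)[0]-c).round(1))
```

```text
[-47.4   2.9   2.5] perp 6.999244488458797
[46.1 12.8  7.6] perp 8.732600143806973
camera rel [ -6.3  68.6 183.5]
```

View pics/tip3.png

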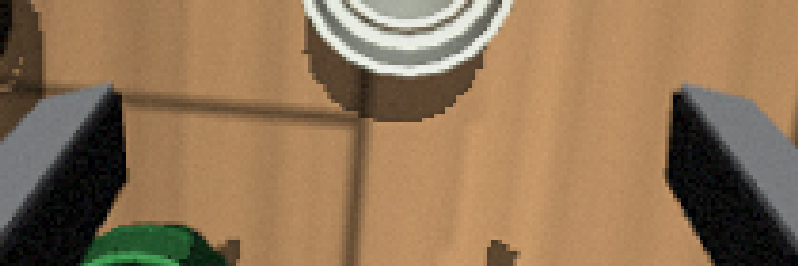

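The offset doesn't depend on opening: the tips sit about 7 mm above the reported TCP. I'll reopen and go about 27 mm lower. Even if the spec figure were right, the tips would still be 9 mm clear of the bench.

Request:
{"method": "jog_arm", "body": {
  "increments": [
    [0, 0, 0, 0, 0, 0, 9.4],
    [0, 0, 0, 0, 0, 0, 9.4],
    [0, 0, 0, 0, 0, 0, 9.4],
    [0, 0, 3.5, 0, 0, 0, 9.4],
    [0, 0, 3.5, 0, 0, 0, 9.4],
    [0, 0, 3.5, 0, 0, 0, 9.4],
    [0, 0, 2.5, 0, 0, 0, 9.4],
    [0, 0, 1.0, 0, 0, 0, 9.4],
    [0, 0, 0.7, 0, 0, 0, 9.4],
    [0, 0, 0, 0, 0, 0, 9.4]
  ]
}}

```text
clock: 8.55
eef_pos: [597.9, -304.7, 31.8]
eef_rot: [3.141, 0.0, 1.658]
wrist_force: [-0.1, -0.9, 0.1]
finger_gap: 93.9
```

Request:
{"method": "jog_arm", "body": {
  "increments": [
    [0, 0, 0, 0, 0, 0, 7.5],
    [0, 0, 0, 0, 0, 0, 6],
    [0, 0, 0, 0, 0, 0, 6],
    [0, 0, 0, 0, 0, 0, 6],
    [0, 0, 0, 0, 0, 0, 6],
    [0, 0, 0, 0, 0, 0, 6],
    [0, 0, 0, 0, 0, 0, 6]
  ],
  "squeeze": 15
}}

```text
clock: 9.43
eef_pos: [597.9, -304.7, 31.7]
eef_rot: [3.141, 0.0, 1.658]
wrist_force: [-1.5, 0.2, 5.5]
finger_gap: 67.0
```

Run:
```python
from h import *
p=snap('wrist','w4.png')
```

```text
(no output)
```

View pics/w4.png

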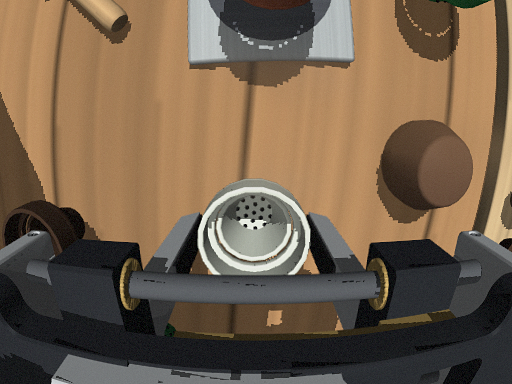

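The gap stopped at 67 mm, so the collar is held. Lifting.

Request:
{"method": "jog_arm", "body": {
  "increments": [
    [0, 0, -0.5, 0, 0, 0, 6],
    [0, 0, -1.5, 0, 0, 0, 6],
    [0, 0, -3, 0, 0, 0, 6],
    [0, 0, -4, 0, 0, 0, 6],
    [0, 0, -3, 0, 0, 0, 6],
    [0, 0, 0, 0, 0, 0, 6],
    [0, 0, 0, 0, 0, 0, 6]
  ]
}}

```text
clock: 10.35
eef_pos: [597.3, -304.4, 150.2]
eef_rot: [-3.14, -0.001, 1.658]
wrist_force: [0.6, 0.0, -2.0]
finger_gap: 66.5
```

Run:
```python
from h import *
p=snap('wrist','w5.png');q=snap('scene','s5.png')
c=np.array(read_state()['eef_pos']);print(c)
im=q['image'];cv2.imwrite('pics/s5c.png',cv2.resize(im[160:320,90:270,::-1],None,fx=4,fy=4,interpolation=cv2.INTER_CUBIC)[:600])
for n in('strainer',):
  for r in regions_of(p,n): print(r['conf'],np.argwhere(r['mask']).mean(0).round(), [rim(p,r['mask'],c[2]+k) for k in(20,28,36)])
```

```text
[ 597.23752202 -304.33032866  149.68223253]
0.96 [230. 254.] [(array([ 597.5, -303.2]), array([ 596.5, -296.7,   38.1]), np.float64(3.03)), (array([ 596.7, -298.1]), array([ 596.4, -294.8,   35.5]), np.float64(2.34)), (array([ 596.2, -292.6]), array([ 596.2, -292.8,   32.9]), np.float64(2.08))]
0.95 [ 17. 395.] [(array([ 673. , -183.4]), array([ 677.1, -159.7,   15.5]), np.float64(7.84)), (array([ 669.3, -187.7]), array([ 672.8, -163.5,   14.8]), np.float64(7.66)), (array([ 665.6, -192. ]), array([ 668.5, -167.4,   14.1]), np.float64(7.44))]
0.69 [309. 187.] [(array([ 535.6, -344.2]), array([ 555.9, -367. ,    9.7]), np.float64(4.64)), (array([ 537.2, -337.6]), array([ 557.6, -360.6,    9.3]), np.float64(4.43)), (array([ 538.8, -331. ]), array([ 559.3, -354.2,    8.8]), np.float64(4.21))]
```

View pics/w5.png

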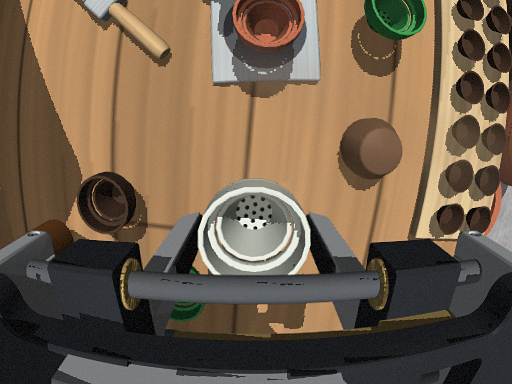

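View pics/s5c.png

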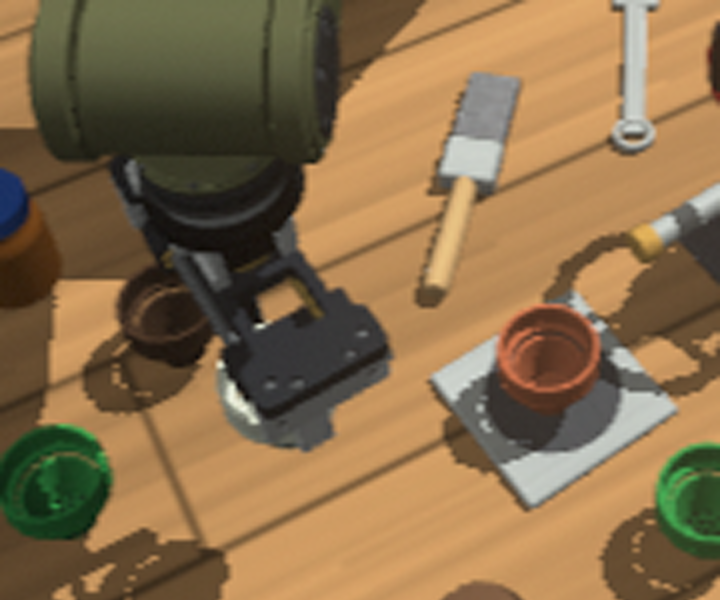

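Strainer held with no slip: it's at the same image position (253,230) as on the bench. I'll advance 100 mm so the wrist camera looks straight down on the catch cup.

Request:
{"method": "jog_arm", "body": {
  "increments": [
    [1.5, 0.12, 0, 0, 0, 0, 6],
    [2.5, 0.19, 0, 0, 0, 0, 6],
    [2.5, 0.19, 0, 0, 0, 0, 6],
    [2.5, 0.19, 0, 0, 0, 0, 6],
    [1.0, 0.08, 0, 0, 0, 0, 6],
    [0, 0, 0, 0, 0, 0, 6],
    [0, 0, 0, 0, 0, 0, 6]
  ]
}}

```text
clock: 11.38
eef_pos: [596.7, -205.0, 151.3]
eef_rot: [3.142, 0.0, 1.658]
wrist_force: [-0.2, 0.4, -1.3]
finger_gap: 67.2
```

Run:
```python
from h import *
c=np.array(read_state()['eef_pos']);print(c)
def terra(p,u,v,r):
    im=p['image'].astype(int);yy,xx=np.mgrid[:384,:512]
    t=(im[:,:,0]>1.7*im[:,:,2])&(im[:,:,0]>1.6*im[:,:,1])&(np.hypot(xx-u,yy-v)<r)
    return cv2.morphologyEx(t.astype(np.uint8),cv2.MORPH_CLOSE,np.ones((9,9)))
p=snap('wrist','w6.png')
uv=cv2.fisheye.projectPoints(np.array([[[595.6,-137.5,68.]]]),p['rvec'],p['tvec'],np.array(p['K']),np.zeros(4))[0].ravel();print(uv)
m=terra(p,*uv,60);print(m.sum(),rim(p,m,68))
for r in regions_of(p,'catch_cup'): print('net',r['conf'],rim(p,r['mask'],68),np.argwhere(r['mask']).mean(0).round())
for n in('scene','top'):
    q=camera(n);uv=proj(q,[595.6,-137.5,68]);m=terra(q,*uv,24);print(n,m.sum(),rim(q,m,68,fish=False))
```

```text
[ 596.6736383  -204.9581876   151.32391087]
[259.00481772 118.85736489]
4081 (array([ 595. , -137.9]), array([ 595.8, -138.3,   32.3]), np.float64(0.35))
scene 515 (array([ 597.8, -137.4]), array([ 595.3, -136.2,   31. ]), np.float64(1.55))
top 160 (array([ 590.8, -133. ]), array([ 605.7, -133.8,   20.9]), np.float64(5.05))
```

View pics/w6.png

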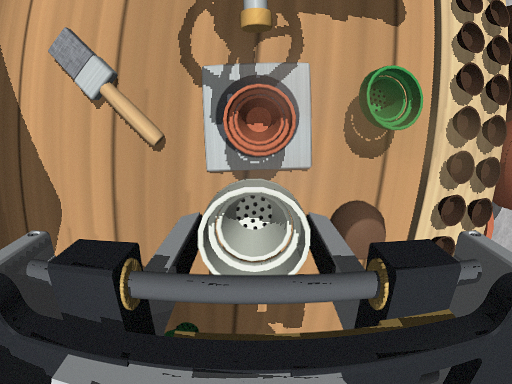

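The catch cup is at (595.5, -138.0) with fitted radius 32.3 mm, close to mid plate. Moving over it and descending, with small steps at the end.

Request:
{"method": "jog_arm", "body": {
  "increments": [
    [1, 0.07, 0, 0, 0, 0, 6],
    [2, 0.14, 0, 0, 0, 0, 6],
    [2, 0.14, 0, 0, 0, 0, 6],
    [1.18, 0.08, 0, 0, 0, 0, 6],
    [0.5, 0.03, 0, 0, 0, 0, 6],
    [0, 0, 0, 0, 0, 0, 6],
    [0, 0, 1.5, 0, 0, 0, 6],
    [0, 0, 2, 0, 0, 0, 6],
    [0, 0, 2, 0, 0, 0, 6],
    [0, 0, 1, 0, 0, 0, 6],
    [0, 0, 0, 0, 0, 0, 6],
    [0, 0, 0, 0, 0, 0, 6]
  ]
}}

```text
clock: 13.08
eef_pos: [595.7, -137.6, 87.0]
eef_rot: [3.141, 0.0, 1.658]
wrist_force: [-0.5, -0.1, -1.8]
finger_gap: 66.8
```

Run:
```python
from h import *
s=read_state();print(s['eef_pos'],s['wrist_force'])
p=snap('wrist','w7.png');q=snap('scene','s7.png')
cv2.imwrite('pics/s7c.png',cv2.resize(q['image'][150:300,150:330,::-1],None,fx=4,fy=4,interpolation=cv2.INTER_CUBIC))
```

```text
[ 595.74558585 -137.6071315    86.98577473] [-0.48683693 -0.05473782 -1.78908238]
```

View pics/s7c.png

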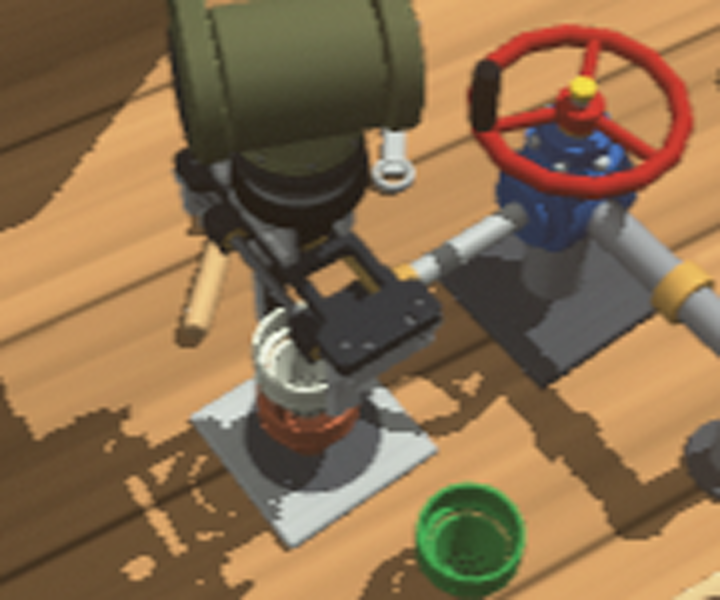

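View pics/w7.png

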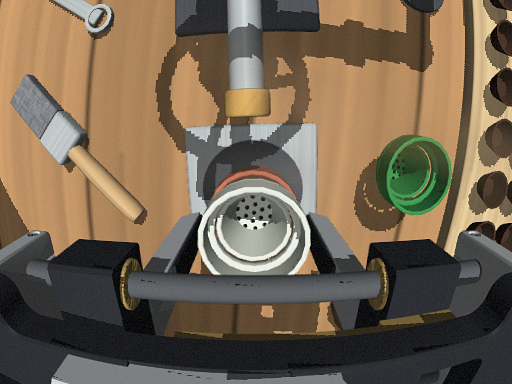

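Request:
{"method": "jog_arm", "body": {
  "increments": [
    [0, 0, 0.8, 0, 0, 0, 6],
    [0, 0, 0.6, 0, 0, 0, 6],
    [0, 0, 0.3, 0, 0, 0, 6],
    [0, 0, 0.2, 0, 0, 0, 6],
    [0, 0, 0.1, 0, 0, 0, 6],
    [0, 0, 0.1, 0, 0, 0, 6],
    [0, 0, 0, 0, 0, 0, 6]
  ]
}}

```text
clock: 14.05
eef_pos: [595.5, -137.4, 65.4]
eef_rot: [3.141, 0.0, 1.658]
wrist_force: [0.4, -0.3, -1.0]
finger_gap: 66.7
```

Request:
{"method": "jog_arm", "body": {
  "increments": [
    [0, 0, 0.05, 0, 0, 0, 6],
    [0, 0, 0.05, 0, 0, 0, 6],
    [0, 0, 0, 0, 0, 0, 6]
  ]
}}

```text
clock: 14.42
eef_pos: [595.4, -137.4, 64.4]
eef_rot: [-3.142, 0.0, 1.658]
wrist_force: [-0.0, 0.3, -1.0]
finger_gap: 66.7
```

Request:
{"method": "jog_arm", "body": {
  "increments": [
    [0, 0, 0.05, 0, 0, 0, 6],
    [0, 0, 0.03, 0, 0, 0, 6],
    [0, 0, 0, 0, 0, 0, 6]
  ]
}}

```text
clock: 14.8
eef_pos: [595.5, -137.4, 63.7]
eef_rot: [3.141, 0.0, 1.658]
wrist_force: [0.6, 0.5, -0.3]
finger_gap: 66.7
```

Run:
```python
from h import *
s=read_state();print(s['eef_pos'],s['wrist_force'])
```

```text
[ 595.49364755 -137.40058342   63.66356254] [ 0.58924216  0.50110904 -0.31135242]
```

Request:
{"method": "jog_arm", "body": {
  "increments": [
    [0, 0, 0.05, 0, 0, 0, 6],
    [0, 0, 0, 0, 0, 0, 6]
  ]
}}

```text
clock: 15.05
eef_pos: [595.6, -137.5, 63.6]
eef_rot: [3.141, 0.0, 1.658]
wrist_force: [-1.8, 0.5, 5.4]
finger_gap: 67.0
```

Request:
{"method": "jog_arm", "body": {
  "increments": [
    [0, 0, 0.05, 0, 0, 0, 6],
    [0, 0, 0, 0, 0, 0, 6]
  ]
}}

```text
clock: 15.3
eef_pos: [595.6, -137.5, 63.6]
eef_rot: [3.141, 0.0, 1.658]
wrist_force: [-4.0, 0.8, 9.1]
finger_gap: 66.7
```

Seated: 9 N upward at TCP z 63.6, where I expected 63.8. Releasing slowly, then lifting clear.

Request:
{"method": "jog_arm", "body": {
  "increments": [
    [0, 0, -0.05, 0, 0, 0, 6.7],
    [0, 0, 0, 0, 0, 0, 7],
    [0, 0, 0, 0, 0, 0, 7.6],
    [0, 0, 0, 0, 0, 0, 8.4],
    [0, 0, 0, 0, 0, 0, 9.2],
    [0, 0, 0, 0, 0, 0, 9.2],
    [0, 0, 0, 0, 0, 0, 9.2],
    [0, 0, -2, 0, 0, 0, 9.2],
    [0, 0, -4, 0, 0, 0, 9.2],
    [0, 0, -5, 0, 0, 0, 9.2],
    [0, 0, -5, 0, 0, 0, 9.2],
    [0, 0, -5, 0, 0, 0, 9.2],
    [0, 0, -3, 0, 0, 0, 9.2],
    [0, 0, 0, 0, 0, 0, 9.2],
    [0, 0, 0, 0, 0, 0, 9.2]
  ]
}}

```text
clock: 17.18
eef_pos: [595.2, -137.3, 301.6]
eef_rot: [-3.14, -0.001, 1.658]
wrist_force: [-0.1, 0.2, -0.9]
finger_gap: 92.0
```

Run:
```python
from h import *
s=read_state();print(s['eef_pos'],s['wrist_force'])
p=snap('wrist','w8.png');q=snap('scene','s8.png')
cv2.imwrite('pics/s8c.png',cv2.resize(q['image'][120:280,190:370,::-1],None,fx=4,fy=3.75,interpolation=cv2.INTER_CUBIC))
for n in ['handle_top','stem_top','hub_axis']:
  for pp in (p,q):
    for r in recognise(pp,n): print(n,round(r['conf'],2),c2w(pp,r['centre']).round(1))
```

```text
[ 595.15930092 -137.33550447  301.59657807] [-0.1365411   0.1682771  -0.89213485]
handle_top 0.87 [554.2   7.2 245.5]
stem_top 0.49 [574.1  70.6 213.4]
hub_axis 0.93 [592.9  23.4 123.7]
hub_axis 0.94 [595.5  53.3  76.3]
```

View pics/s8c.png

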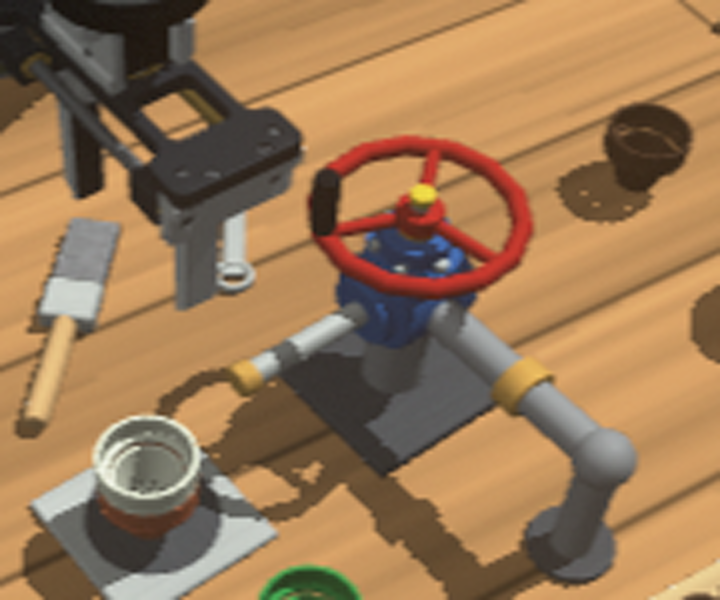

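View pics/w8.png

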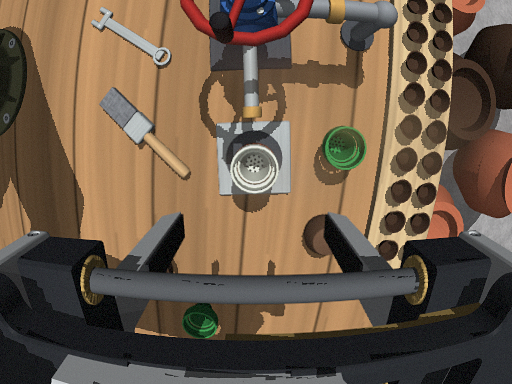

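The strainer sits collar-on-rim, white over terracotta at crop (145,460), and the stem still reads at its start height. Moving so the wrist camera sees the wheel.

Request:
{"method": "jog_arm", "body": {
  "increments": [
    [2, -0.7, 0, 0, 0, 0, 6],
    [2, -0.7, 0, 0, 0, 0, 6],
    [2, -0.7, 0, 0, 0, 0, 6],
    [1.97, -0.72, 0, 0, 0, 0, 5],
    [0, 0, 0, 0, 0, 0, 5],
    [0, 0, 0, 0, 0, 0, 5]
  ]
}}

```text
clock: 18.32
eef_pos: [560.5, -60.7, 303.1]
eef_rot: [3.141, 0.0, 1.658]
wrist_force: [-0.7, -0.3, -0.1]
finger_gap: 50.0
```

Run:
```python
from h import *
s=read_state();print(s['eef_pos'],s['finger_gap'])
p=snap('wrist','w9.png');q=camera('scene');tp=camera('top')
for n in ['handle_top','stem_top','strainer']:
  for pp in (p,q,tp):
    for r in recognise(pp,n): print(n,round(r['conf'],2),c2w(pp,r['centre']).round(1))
yy,xx=np.mgrid[:384,:512]
for pp in (p,q,tp):
    im=pp['image'].astype(int); m=(im[:,:,0]>150)&(im[:,:,1]>130)&(im[:,:,2]<90)
    n,l,st,cc=cv2.connectedComponentsWithStats(m.astype(np.uint8)); print([(c.round(1).tolist(),int(a[4])) for c,a in zip(cc[1:],st[1:]) if a[4]>3])
```

```text
[560.52067389 -60.72779503 303.10636416] 50.035704976455776
handle_top 0.8 [553.6  12.1 243.8]
handle_top 0.5 [558.8   6.2 227.5]
handle_top 0.49 [ 593.6 -161.7   74.5]
stem_top 0.56 [ 432.8 -337.5   33.2]
strainer 0.64 [ 599.4 -148.3   68.8]
strainer 0.63 [ 732.7 -107.    42.6]
strainer 0.85 [ 507.1 -434.6   39. ]
strainer 0.7 [721.9 -91.2  44.4]
strainer 0.57 [ 586.6 -129.4   78.5]
strainer 0.56 [559.5   4.5 229.6]
strainer 0.73 [ 520.3 -443.6   41. ]
strainer 0.47 [ 591.7 -162.3   73.3]
[([270.5, 42.8], 4), ([281.5, 43.5], 4), ([282.6, 51.9], 11), ([270.5, 54.5], 4), ([352.0, 56.0], 4), ([360.1, 73.2], 44), ([266.5, 175.6], 13), ([279.8, 175.3], 6), ([153.0, 271.2], 12), ([354.9, 271.8], 12), ([154.5, 308.8], 8)]
[([313.0, 52.4], 285), ([340.5, 51.5], 4), ([318.8, 64.0], 361), ([341.9, 62.4], 55), ([283.2, 76.5], 264), ([356.8, 70.3], 10), ([344.7, 74.9], 14), ([351.6, 72.4], 5), ([336.2, 77.3], 12), ([349.5, 76.5], 4), ([364.8, 88.8], 477), ([220.5, 79.0], 4), ([305.0, 80.0], 5), ([309.0, 80.8], 6), ([322.5, 82.3], 48), ([359.0, 78.2], 4), ([287.2, 94.4], 108), ([339.0, 85.5], 4)
[... 6324 characters left out ...]
1.9, 278.2], 368), ([323.4, 269.4], 7), ([374.1, 271.0], 7), ([458.0, 287.3], 125), ([159.5, 271.0], 10), ([196.5, 270.0], 12), ([282.5, 270.0], 4), ([390.3, 289.1], 783), ([82.5, 273.0], 10), ([117.5, 272.0], 8), ([146.1, 293.5], 3668), ([195.3, 272.4], 21), ([45.0, 274.0], 9), ([63.4, 297.8], 1873), ([43.0, 276.0], 11), ([213.5, 304.8], 4), ([397.2, 335.8], 4820), ([130.4, 341.5], 1634), ([70.5, 342.1], 2845), ([417.7, 369.3], 1854), ([449.9, 356.1], 18), ([330.5, 369.7], 1216), ([291.0, 360.1], 9), ([110.5, 365.0], 18), ([147.5, 364.0], 12), ([121.4, 376.6], 2291), ([154.5, 366.8], 4), ([228.5, 375.2], 4), ([259.0, 381.8], 5), ([265.8, 382.0], 4), ([349.8, 381.2], 5), ([243.1, 382.9], 7)]
```

View pics/w9.png

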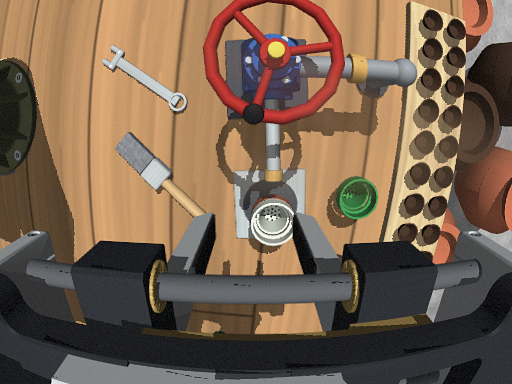

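Run:
```python
from h import *
p=camera('wrist');im=p['image'].astype(int);yy,xx=np.mgrid[:384,:512]
cv2.imwrite('pics/w9c.png',cv2.resize(p['image'][0:130,195:355,::-1],None,fx=4.5,fy=4.5,interpolation=cv2.INTER_CUBIC))
d=(im.max(2)<60)&(np.hypot(xx-253,yy-113)<13)
print('handle px',np.argwhere(d).mean(0)[::-1],d.sum())
for z in (246,): print('handle',onz(p,253,113,z,True).round(1))
y=(im[:,:,0]>150)&(im[:,:,1]>110)&(im[:,:,2]<110)&(np.hypot(xx-276,yy-49)<12);c=np.argwhere(y).mean(0)[::-1];print('cap',c,y.sum(),onz(p,*c,212,True).round(1))
r=(im[:,:,0]>2.5*im[:,:,1])&(im[:,:,0]>70)&(yy<140)&(xx>190)&(xx<360)
cs=max(cv2.findContours(r.astype(np.uint8),cv2.RETR_EXTERNAL,cv2.CHAIN_APPROX_NONE)[0],key=len)[:,0,:]
cs=cs[(cs[:,1]>2)]
W=np.array([onz(p,u,v,190,True)[:2] for u,v in cs])
print('rim outer',least_squares(lambda q:np.linalg.norm(W-q[:2],axis=1)-q[2],[572,72,72],loss='soft_l1').x.round(1))
```

```text
handle px [253.13031915 113.54255319] 376
handle [553.5  11.4 246. ]
cap [276.12162162  49.24324324] 222 [569.3  73.7 212. ]
rim outer [568.6  64.3  59.3]
```

View pics/w9c.png

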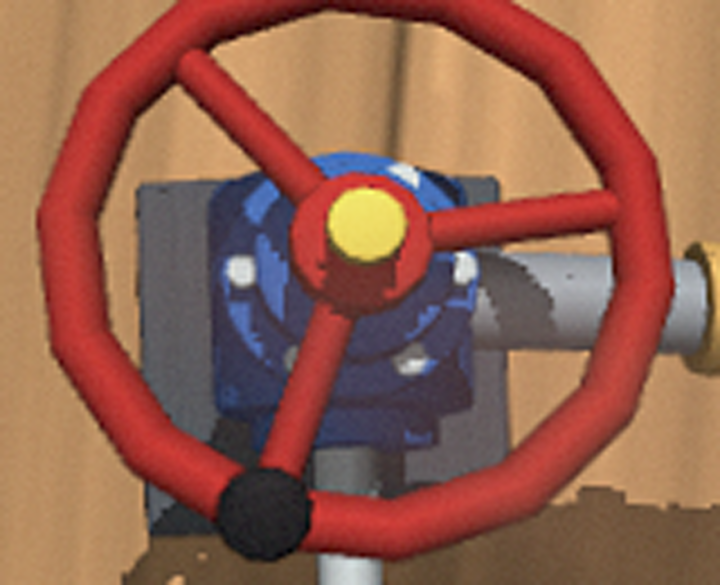

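Handle axis is at about (553.7, 10.5) and hub at about (570, 73). They're 64.6 mm apart (should be 65), and the hub is 211 mm from the plate centre (should be 210). Moving above the handle and descending around it.

Request:
{"method": "jog_arm", "body": {
  "increments": [
    [2, -0.02, 0, 0, 0, 0, 4.5],
    [2, -0.02, 0, 0, 0, 0, 4.5],
    [2, -0.02, 0, 0, 0, 0, 4.5],
    [1.15, 0, 0, 0, 0, 0, 4.5],
    [0, 0, 2.3, 0, 0, 0, 4.5],
    [0, 0, 0, 0, 0, 0, 4.5],
    [0, 0, 0, 0, 0, 0, 4.5]
  ]
}}

```text
clock: 19.85
eef_pos: [553.7, 10.7, 280.9]
eef_rot: [3.141, 0.0, 1.658]
wrist_force: [-0.1, -0.4, -0.5]
finger_gap: 45.0
```

Run:
```python
from h import *
s=read_state();c=np.array(s['eef_pos']);print(c,s['finger_gap'])
p=snap('wrist','w10.png')
q=snap('scene','s10.png')
cv2.imwrite('pics/s10c.png',cv2.resize(q['image'][80:230,210:350,::-1],None,fx=4,fy=4,interpolation=cv2.INTER_CUBIC))
```

```text
[553.70857091  10.73749243 280.85407422] 44.99926908402131
```

View pics/w10.png

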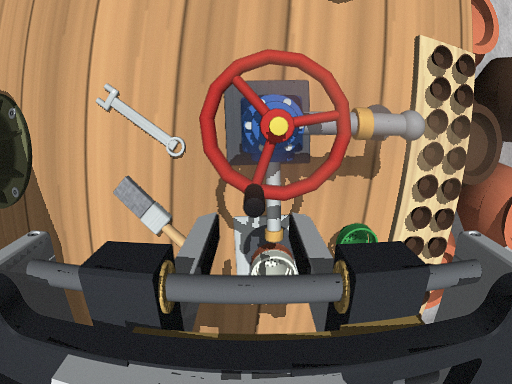

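View pics/s10c.png

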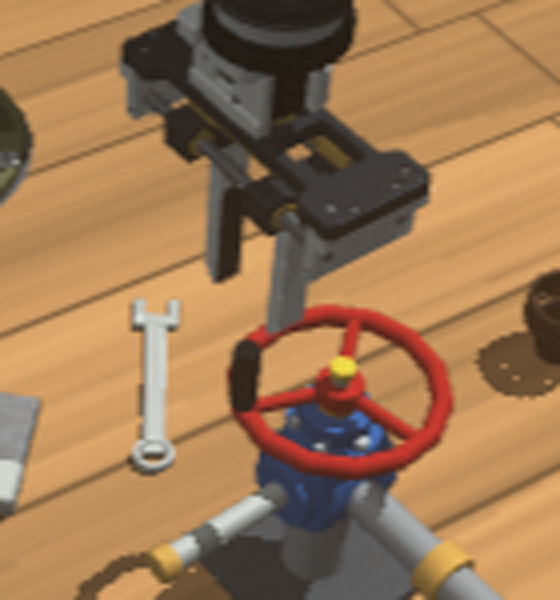

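Run:
```python
from h import *
p=camera('wrist');im=p['image'].astype(int);yy,xx=np.mgrid[:384,:512]
cv2.imwrite('pics/w10c.png',cv2.resize(p['image'][100:230,215:315,::-1],None,fx=4.5,fy=4.5,interpolation=cv2.INTER_CUBIC))
y=(im[:,:,0]>150)&(im[:,:,1]>110)&(im[:,:,2]<110)&(np.hypot(xx-279,yy-126)<11);c=np.argwhere(y).mean(0)[::-1];print('cap',c,y.sum(),onz(p,*c,212,True).round(1))
r=(im[:,:,0]>2.2*im[:,:,1])&(im[:,:,0]>60)&(yy<215)&(xx>190)&(xx<360)
rm=r.astype(np.uint8)
cs=max(cv2.findContours(rm,cv2.RETR_EXTERNAL,cv2.CHAIN_APPROX_NONE)[0],key=len)[:,0,:]
W=np.array([onz(p,u,v,190,True)[:2] for u,v in cs])
print('outer',least_squares(lambda q:np.linalg.norm(W-q[:2],axis=1)-q[2],[572,72,72],loss='soft_l1',f_scale=1).x.round(1),len(W))
for u,v in [(254,207)]: print('handle',onz(p,u,v,246,True).round(1))
```

```text
cap [278.38380282 125.33450704] 284 [569.3  74.2 212. ]
outer [569.4  74.2  70. ] 437
handle [554.   11.4 246. ]
```

View pics/w10c.png

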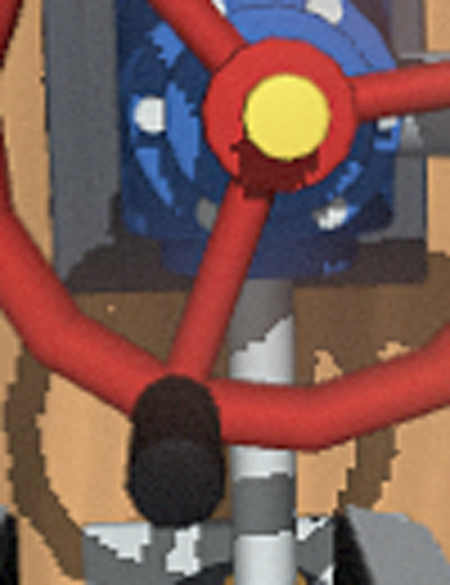

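Request:
{"method": "jog_arm", "body": {
  "increments": [
    [0.07, 0.04, 2, 0, 0, 0, 4.5],
    [0, 0, 2, 0, 0, 0, 4.5],
    [0, 0, 2, 0, 0, 0, 4.5],
    [0, 0, 1.6, 0, 0, 0, 4.5],
    [0, 0, 0, 0, 0, 0, 4.5],
    [0, 0, 0, 0, 0, 0, 3],
    [0, 0, 0, 0, 0, 0, 1.5],
    [0, 0, 0, 0, 0, 0, 1.5],
    [0, 0, 0, 0, 0, 0, 1.5],
    [0, 0, 0, 0, 0, 0, 1.5],
    [0, 0, 0, 0, 0, 0, 1.5]
  ],
  "squeeze": 25
}}

```text
clock: 21.38
eef_pos: [554.0, 11.4, 204.3]
eef_rot: [3.141, 0.0, 1.658]
wrist_force: [-0.2, -2.2, 3.0]
finger_gap: 17.5
```

Run:
```python
from h import *
s=read_state();print(s['eef_pos'],s['finger_gap'],s['wrist_force'])
p=snap('wrist','w11.png')
q=snap('scene','s11.png')
cv2.imwrite('pics/s11c.png',cv2.resize(q['image'][100:230,230:350,::-1],None,fx=4.5,fy=4.5,interpolation=cv2.INTER_CUBIC))
```

```text
[553.97181455  11.35733728 204.30299544] 17.52298353720494 [-0.24073717 -2.15278342  3.04307381]
```

View pics/s11c.png

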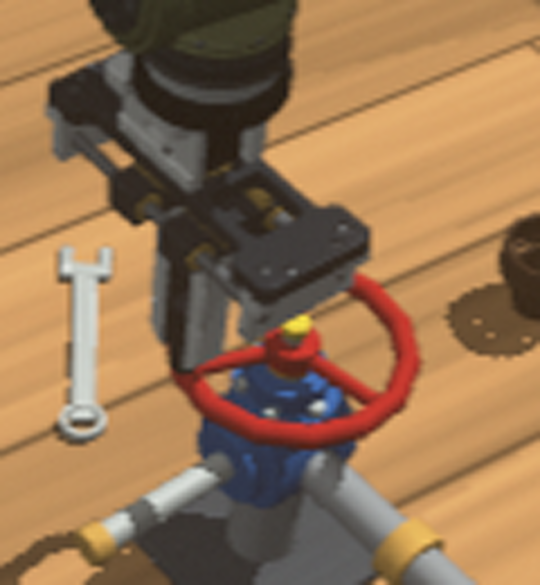

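View pics/w11.png

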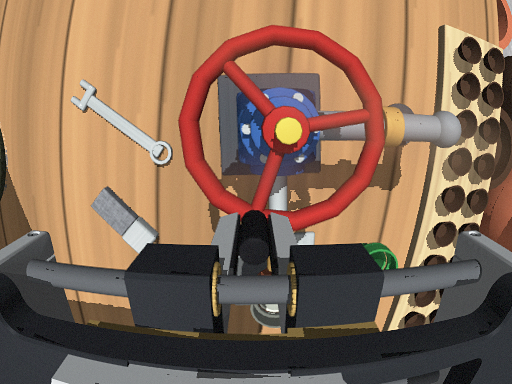

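The handle is held (gap 17.5 mm, nominal 18) with the tips just over the rim. Working out the arc rows about hub (569.4, 74.6).

```bash
cat > arc.py <<'E'
import sys,numpy as np
a,b,s=map(float,sys.argv[1:4]); C=np.array([569.4,74.6]);yaw=1.658
if len(sys.argv)>4: C=np.array([float(sys.argv[4]),float(sys.argv[5])])
T=np.array([[np.cos(yaw),np.sin(yaw)],[np.sin(yaw),-np.cos(yaw)]])
P=lambda t:(T@(C+65*np.array([np.cos(np.radians(t)),np.sin(np.radians(t))])))/10
acc=P(a).copy();out=[]
for t in np.arange(a+s,b+s/2,s):
    d=(P(t)-acc).round(2);acc+=d;out.append([float(d[0]),float(d[1]),0,0,0,0,1.5])
print(out)
E
python3 arc.py -103.6 256.4 9
```

```text
[[-0.25, 0.99, 0, 0, 0, 0, 1.5], [-0.09, 1.02, 0, 0, 0, 0, 1.5], [0.07, 1.01, 0, 0, 0, 0, 1.5], [0.23, 1.0, 0, 0, 0, 0, 1.5], [0.38, 0.94, 0, 0, 0, 0, 1.5], [0.52, 0.88, 0, 0, 0, 0, 1.5], [0.66, 0.78, 0, 0, 0, 0, 1.5], [0.77, 0.67, 0, 0, 0, 0, 1.5], [0.86, 0.54, 0, 0, 0, 0, 1.5], [0.94, 0.4, 0, 0, 0, 0, 1.5], [0.99, 0.25, 0, 0, 0, 0, 1.5], [1.01, 0.09, 0, 0, 0, 0, 1.5], [1.02, -0.07, 0, 0, 0, 0, 1.5], [0.99, -0.22, 0, 0, 0, 0, 1.5], [0.95, -0.39, 0, 0, 0, 0, 1.5], [0.88, -0.52, 0, 0, 0, 0, 1.5], [0.78, -0.65, 0, 0, 0, 0, 1.5], [0.67, -0.77, 0, 0, 0, 0, 1.5], [0.54, -0.87, 0, 0, 0, 0, 1.5], [0.4, -0.93, 0, 0, 0, 0, 1.5], [0.25, -0.99, 0, 0, 0, 0, 1.5], [0.09, -1.02, 0, 0, 0, 0, 1.5], [-0.07, -1.02, 0, 0, 0, 0, 1.5], [-0.23, -0.99, 0, 0, 0, 0, 1.5], [-0.38, -0.95, 0, 0, 0, 0, 1.5], [-0.52, -0.87, 0, 0, 0, 0, 1.5], [-0.66, -0.79, 0, 0, 0, 0, 1.5], [-0.76, -0.67, 0, 0, 0, 0, 1.5], [-0.87, -0.54, 0, 0, 0, 0, 1.5], [-0.94, -0.4, 0, 0, 0, 0, 1.5], [-0.99, -0.25, 0, 0, 0, 0, 1.5], [-1.01, -0.09, 0, 0, 0, 0, 1.5], [-1.02, 0.07, 0, 0, 0, 0, 1.5], [-0.99, 0.23, 0, 0, 0, 0, 1.5], [-0.95, 0.38, 0, 0, 0, 0, 1.5], [-0.88, 0.52, 0, 0, 0, 0, 1.5], [-0.78, 0.66, 0, 0, 0, 0, 1.5], [-0.67, 0.77, 0, 0, 0, 0, 1.5], [-0.54, 0.86, 0, 0, 0, 0, 1.5], [-0.4, 0.94, 0, 0, 0, 0, 1.5]]
```

First 45°, to verify the motion.

Request:
{"method": "jog_arm", "body": {
  "increments": [
    [-0.25, 0.99, 0, 0, 0, 0, 1.5],
    [-0.09, 1.02, 0, 0, 0, 0, 1.5],
    [0.07, 1.01, 0, 0, 0, 0, 1.5],
    [0.23, 1.0, 0, 0, 0, 0, 1.5],
    [0.38, 0.94, 0, 0, 0, 0, 1.5],
    [0, 0, 0, 0, 0, 0, 1.5]
  ]
}}

```text
clock: 22.22
eef_pos: [604.0, 19.6, 204.1]
eef_rot: [3.141, 0.0, 1.659]
wrist_force: [0.8, -1.7, 6.7]
finger_gap: 17.7
```

```bash
cat > st.py <<'E'
from h import *
import sys
s=read_state();c=np.array(s['eef_pos']);d=c[:2]-[569.4,74.6];th=np.degrees(np.arctan2(d[1],d[0]))
f=np.array(s['wrist_force']);e=d/np.linalg.norm(d);tan=np.array([-e[1],e[0]])
p=camera('wrist');im=p['image'].astype(int);R,t=R_t(p)
def cap(z):
    return cv2.fisheye.projectPoints(np.array([[[569.4,74.3,z]]]),p['rvec'],p['tvec'],np.array(p['K']),np.zeros(4))[0].ravel()
yy,xx=np.mgrid[:384,:512];u=cap(213)
m=(im[:,:,0]>120)&(im[:,:,1]>0.75*im[:,:,0])&(im[:,:,2]<0.6*im[:,:,1])&(np.hypot(xx-u[0],yy-u[1])<22)
n,l,stt,cc=cv2.connectedComponentsWithStats(m.astype(np.uint8)); k=1+np.argmax(stt[1:,4]) if n>1 else 0
q=camera('scene');jm=q['image'].astype(int);v=np.array(proj(q,[569.4,74.3,212]))
m2=(jm[:,:,0]>120)&(jm[:,:,1]>0.75*jm[:,:,0])&(jm[:,:,2]<0.5*jm[:,:,1])&(np.hypot(xx-v[0],yy-v[1])<9)
a2=np.argwhere(m2)
print('clk',round(s['clock'],2),'th',th.round(1),'r',np.linalg.norm(d).round(1),'gap',round(s['finger_gap'],1),'Ftan',(f[:2]@tan).round(1),'Frad',(f[:2]@e).round(1),'Fz',f[2].round(1))
print('cap scene n',len(a2),a2.mean(0)[::-1].round(2) if len(a2) else '', 'z212',v.round(1),'z224',np.round(proj(q,[569.4,74.3,224]),1),'| wrist cap',cc[k].round(1),stt[k][4],'exp212',cap(212).round(1),'exp224',cap(224).round(1))
if len(sys.argv)>1:
    cv2.imwrite('pics/%s_w.png'%sys.argv[1],p['image'][:,:,::-1])
    cv2.imwrite('pics/%s_s.png'%sys.argv[1],cv2.resize(q['image'][100:230,230:350,::-1],None,fx=4.5,fy=4.5,interpolation=cv2.INTER_CUBIC))
E
python3 st.py a1
```

```text
clk 22.23 th -57.8 r 65.0 gap 17.7 Ftan -0.2 Frad 1.9 Fz 6.7
cap scene n 2 [298.  172.5] z212 [295.4 171.4] z224 [295.9 168.1] | wrist cap [204.1 136.9] 560 exp212 [203.8 136.8] exp224 [200.3 138.2]
```

View pics/a1_w.png

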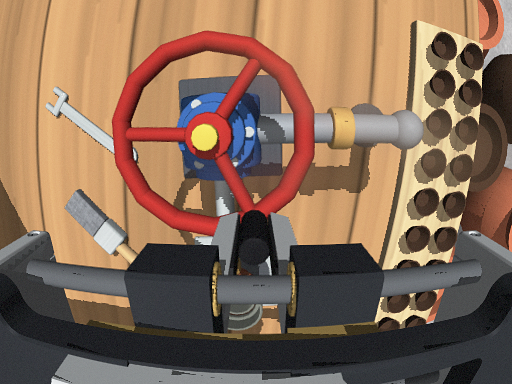

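View pics/a1_s.png

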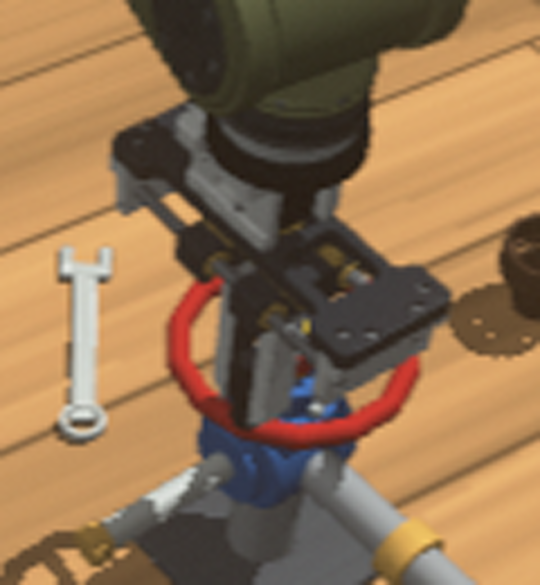

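The wheel follows the arc cleanly with the stem still at its start. I'll lift 1 mm to ease the vertical force and continue to 72°, the minimum slack.

Request:
{"method": "jog_arm", "body": {
  "increments": [
    [0.52, 0.88, -0.1, 0, 0, 0, 1.5],
    [0.66, 0.78, 0, 0, 0, 0, 1.5],
    [0.77, 0.67, 0, 0, 0, 0, 1.5]
  ]
}}

```text
clock: 22.7
eef_pos: [625.0, 41.3, 204.6]
eef_rot: [-3.141, -0.0, 1.659]
wrist_force: [-0.4, -1.1, -1.2]
finger_gap: 17.3
```

Request:
{"method": "jog_arm", "body": {
  "increments": [
    [0.86, 0.54, 0, 0, 0, 0, 1.5],
    [0.94, 0.4, 0, 0, 0, 0, 1.5]
  ]
}}

```text
clock: 22.95
eef_pos: [632.5, 60.1, 204.7]
eef_rot: [-3.141, -0.0, 1.658]
wrist_force: [-1.0, -0.9, -3.3]
finger_gap: 17.3
```

```bash
python3 st.py a2
```

```text
clk 22.95 th -12.9 r 64.7 gap 17.3 Ftan -1.1 Frad -0.8 Fz -3.3
cap scene n 27 [295.41 171.07] z212 [295.4 171.4] z224 [295.9 168.1] | wrist cap [158.1 196.7] 482 exp212 [157.2 197.8] exp224 [151.2 203.1]
```

Request:
{"method": "jog_arm", "body": {
  "increments": [
    [0.99, 0.25, 0, 0, 0, 0, 1.5],
    [1.01, 0.09, 0, 0, 0, 0, 1.5]
  ]
}}

```text
clock: 23.3
eef_pos: [633.9, 79.3, 204.9]
eef_rot: [-3.141, 0.001, 1.658]
wrist_force: [0.5, -6.7, -4.0]
finger_gap: 17.3
```

Request:
{"method": "jog_arm", "body": {
  "increments": [
    [1.02, -0.07, 0, 0, 0, 0, 1.5],
    [0.99, -0.22, 0, 0, 0, 0, 1.5]
  ]
}}

```text
clock: 23.55
eef_pos: [629.3, 99.1, 204.9]
eef_rot: [3.142, 0.001, 1.658]
wrist_force: [0.7, -6.7, -4.9]
finger_gap: 17.8
```

Request:
{"method": "jog_arm", "body": {
  "increments": [
    [0.95, -0.39, 0, 0, 0, 0, 1.5],
    [0.88, -0.52, 0, 0, 0, 0, 1.5]
  ]
}}

```text
clock: 23.8
eef_pos: [618.7, 116.7, 204.9]
eef_rot: [3.141, 0.001, 1.658]
wrist_force: [3.8, -7.0, -5.6]
finger_gap: 17.6
```

```bash
python3 st.py a3
```

```text
clk 23.8 th 40.5 r 64.8 gap 17.6 Ftan -7.8 Frad -1.6 Fz -5.6
cap scene n 23 [295.65 170.65] z212 [295.4 171.4] z224 [295.9 168.1] | wrist cap [255.5 191.5] 196608 exp212 [178.1 277.1] exp224 [174.1 286.1]
```

Load came on between -13° (1 N) and +4° (6.7 N), so onset was around -4°, about 100° of slack. That is within the stated range, and the cap has since risen a little in the scene view. Target end angle is about 356°. Continuing.

Request:
{"method": "jog_arm", "body": {
  "increments": [
    [0.78, -0.65, 0.05, 0, 0, 0, 1.5],
    [0.67, -0.77, 0, 0, 0, 0, 1.5],
    [0.54, -0.87, 0, 0, 0, 0, 1.5],
    [0.4, -0.93, 0, 0, 0, 0, 1.5],
    [0.25, -0.99, 0, 0, 0, 0, 1.5],
    [0.09, -1.02, 0, 0, 0, 0, 1.5],
    [-0.07, -1.02, 0, 0, 0, 0, 1.5],
    [-0.23, -0.99, 0, 0, 0, 0, 1.5]
  ]
}}

```text
clock: 24.9
eef_pos: [544.7, 135.0, 204.9]
eef_rot: [3.14, -0.001, 1.658]
wrist_force: [7.7, -0.7, -5.9]
finger_gap: 17.3
```

```bash
python3 st.py a4
```

```text
clk 24.9 th 112.2 r 65.2 gap 17.3 Ftan -6.9 Frad -3.6 Fz -5.9
cap scene n 21 [295.19 169.86] z212 [295.4 171.4] z224 [295.9 168.1] | wrist cap [293.  308.4] 41 exp212 [280.5 307.2] exp224 [281.9 317.3]
```

Request:
{"method": "jog_arm", "body": {
  "increments": [
    [-0.38, -0.95, 0, 0, 0, 0, 1.5],
    [-0.52, -0.87, 0, 0, 0, 0, 1.5],
    [-0.66, -0.79, 0, 0, 0, 0, 1.5],
    [-0.76, -0.67, 0, 0, 0, 0, 1.5],
    [-0.87, -0.54, 0, 0, 0, 0, 1.5],
    [-0.94, -0.4, 0, 0, 0, 0, 1.5],
    [-0.99, -0.25, 0, 0, 0, 0, 1.5],
    [-1.01, -0.09, 0, 0, 0, 0, 1.5]
  ]
}}

```text
clock: 26.0
eef_pos: [504.2, 70.5, 204.7]
eef_rot: [-3.141, -0.002, 1.659]
wrist_force: [1.0, 6.7, -3.5]
finger_gap: 17.4
```

```bash
python3 st.py a5
```

```text
clk 26.0 th -176.4 r 65.3 gap 17.4 Ftan -6.6 Frad -1.4 Fz -3.5
cap scene n 28 [295.57 169.25] z212 [295.4 171.4] z224 [295.9 168.1] | wrist cap [353.9 231.1] 466 exp212 [352.4 229. ] exp224 [358.2 235.9]
```

View pics/a5_w.png

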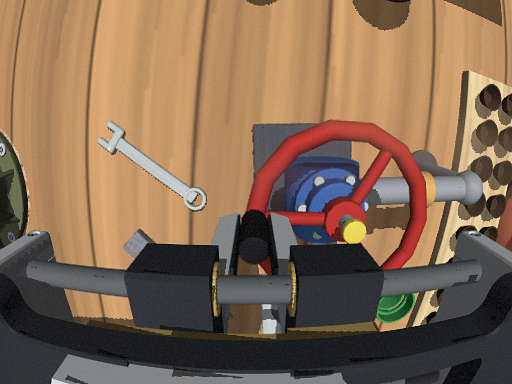

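View pics/a5_s.png

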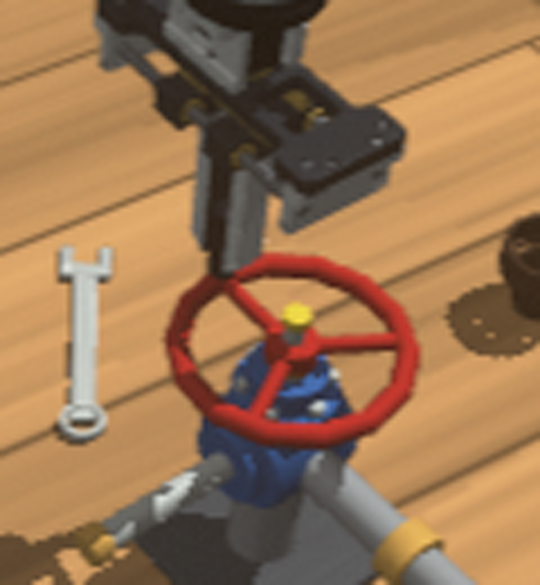

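Half a driven turn so far: the cap image moved up 1.8 px, about 6.6 mm, against 6.2 mm expected from the angle. Continuing.

Request:
{"method": "jog_arm", "body": {
  "increments": [
    [-1.02, 0.07, 0, 0, 0, 0, 1.5],
    [-0.99, 0.23, 0, 0, 0, 0, 1.5],
    [-0.95, 0.38, 0, 0, 0, 0, 1.5],
    [-0.88, 0.52, 0, 0, 0, 0, 1.5],
    [-0.78, 0.66, 0, 0, 0, 0, 1.5],
    [-0.67, 0.77, 0, 0, 0, 0, 1.5],
    [-0.54, 0.86, 0, 0, 0, 0, 1.5],
    [-0.4, 0.94, 0, 0, 0, 0, 1.5]
  ]
}}

```text
clock: 27.1
eef_pos: [553.4, 11.6, 204.6]
eef_rot: [-3.139, -0.0, 1.658]
wrist_force: [-5.5, 2.6, 0.8]
finger_gap: 17.7
```

Request:
{"method": "jog_arm", "body": {
  "increments": [
    [-0.25, 0.99, 0, 0, 0, 0, 1.5],
    [-0.09, 1.02, 0, 0, 0, 0, 1.5],
    [0.07, 1.01, 0, 0, 0, 0, 1.5],
    [0.23, 1.0, 0, 0, 0, 0, 1.5],
    [0.38, 0.94, 0, 0, 0, 0, 1.5],
    [0.52, 0.88, 0, 0, 0, 0, 1.5],
    [0.66, 0.78, 0, 0, 0, 0, 1.5],
    [0.77, 0.67, 0, 0, 0, 0, 1.5]
  ]
}}

```text
clock: 28.1
eef_pos: [624.3, 40.3, 204.5]
eef_rot: [-3.139, 0.001, 1.658]
wrist_force: [-5.1, -5.2, -0.8]
finger_gap: 17.5
```

```bash
python3 st.py a6
```

```text
clk 28.1 th -32.0 r 64.7 gap 17.5 Ftan -7.2 Frad -1.6 Fz -0.8
cap scene n 0  z212 [295.4 171.4] z224 [295.9 168.1] | wrist cap [165.6 170.7] 586 exp212 [169.9 168.2] exp224 [164.4 171.8]
```

Finishing the last 27°, then releasing and lifting straight up.

Request:
{"method": "jog_arm", "body": {
  "increments": [
    [0.86, 0.54, 0, 0, 0, 0, 1.5],
    [0.94, 0.4, 0, 0, 0, 0, 1.5],
    [0.99, 0.25, 0, 0, 0, 0, 1.5],
    [0, 0, 0, 0, 0, 0, 1.5]
  ]
}}

```text
clock: 28.7
eef_pos: [633.9, 69.6, 204.6]
eef_rot: [3.142, 0.0, 1.659]
wrist_force: [0.0, -1.3, -0.7]
finger_gap: 17.6
```

```bash
python3 st.py a7
```

```text
clk 28.7 th -4.5 r 64.7 gap 17.6 Ftan -1.3 Frad 0.1 Fz -0.7
cap scene n 31 [295.81 168.03] z212 [295.4 171.4] z224 [295.9 168.1] | wrist cap [150.  216.1] 520 exp212 [155.1 211.6] exp224 [149.2 217.6]
```

Request:
{"method": "jog_arm", "body": {
  "increments": [
    [0, 0, 0, 0, 0, 0, 2.5],
    [0, 0, 0, 0, 0, 0, 3.5],
    [0, 0, 0, 0, 0, 0, 4.5],
    [0, 0, 0, 0, 0, 0, 4.5],
    [0, 0, -2, 0, 0, 0, 4.5],
    [0, 0, -4, 0, 0, 0, 4.5],
    [0, 0, -4, 0, 0, 0, 4.5],
    [0, 0, 0, 0, 0, 0, 4.5]
  ]
}}

```text
clock: 29.8
eef_pos: [634.6, 69.5, 308.0]
eef_rot: [3.136, 0.0, 1.658]
wrist_force: [0.2, -0.6, -0.0]
finger_gap: 45.0
```

Request:
{"method": "jog_arm", "body": {
  "increments": [
    [0.3, -4, 0, 0, 0, 0, 4.5],
    [0.3, -4, 0, 0, 0, 0, 4.5],
    [0.3, -4, 0, 0, 0, 0, 4.5],
    [0.3, -4, 0, 0, 0, 0, 4.5],
    [0.3, -4, 0, 0, 0, 0, 4.5],
    [0, 0, 0, 0, 0, 0, 4.5],
    [0, 0, 0, 0, 0, 0, 4.5]
  ]
}}

```text
clock: 30.68
eef_pos: [433.7, 66.9, 304.2]
eef_rot: [-3.141, 0.0, 1.658]
wrist_force: [0.3, -0.3, -0.4]
finger_gap: 45.0
```

Run:
```python
from h import *
print(read_state()['clock'],read_state()['wrist_force'])
q=snap('scene','f_s.png');tp=snap('top','f_t.png')
a=cv2.imread('pics/scene0.png');b=q['image'][:,:,::-1]
yy,xx=np.mgrid[:384,:512];im0=a[:,:,::-1].astype(int);im1=q['image'].astype(int)
v=proj(q,[569.4,74.3,216])
for k,im in (('start',im0),('end',im1)):
    w=np.clip(np.minimum(im[:,:,0],im[:,:,1])-im[:,:,2]-40,0,None)*(im[:,:,1]>.7*im[:,:,0])*(np.hypot(xx-v[0],yy-v[1])<10)
    print(k,(w*xx).sum()/w.sum(),(w*yy).sum()/w.sum())
    ys=np.where(w.sum(1)>0)[0];print(ys.min(),ys.max())
print('dpix for 12mm',np.array(proj(q,[569.4,74.3,224]))-proj(q,[569.4,74.3,212]))
cv2.imwrite('pics/f_c.png',cv2.resize(q['image'][140:300,190:350,::-1],(600,600),interpolation=cv2.INTER_CUBIC))
c0=cv2.resize(a[155:195,270:320],None,fx=7,fy=7,interpolation=cv2.INTER_NEAREST);c1=cv2.resize(b[155:195,270:320],None,fx=7,fy=7,interpolation=cv2.INTER_NEAREST);cv2.imwrite('pics/f_cap.png',np.hstack([c0,c1]))
m=regions_of(q,'strainer')
for r in m: print(r['conf'],rim(q,r['mask'],92,fish=False))
```

```text
30.675 [ 0.27144812 -0.33551888 -0.38825739]
start 294.98273607114834 169.82474496468743
162 177
end 294.9588766298897 167.66248746238716
162 177
dpix for 12mm [ 0.54585287 -3.30981412]
0.97 (array([ 544.4, -433.2]), array([ 542.6, -433.5,   31.6]), np.float64(0.83))
0.83 (array([ 743., -108.]), array([ 741.4, -106.5,   31.2]), np.float64(0.92))
0.61 (array([ 595.7, -136.1]), array([ 596.2, -136.3,   33.4]), np.float64(0.64))
```

View pics/f_c.png

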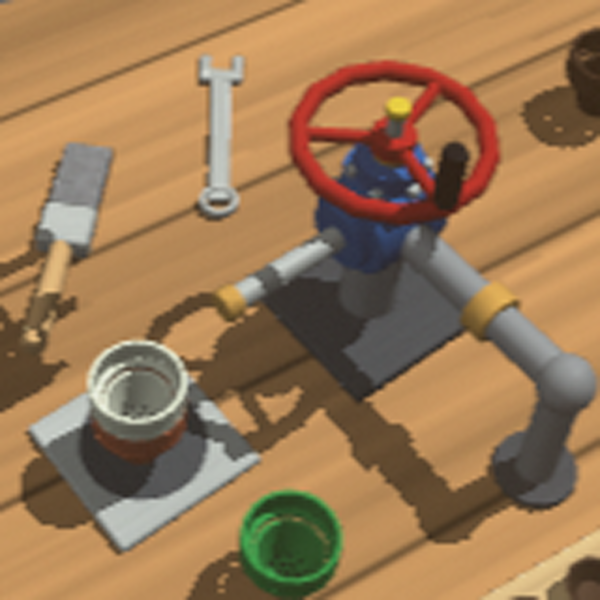

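View pics/f_cap.png

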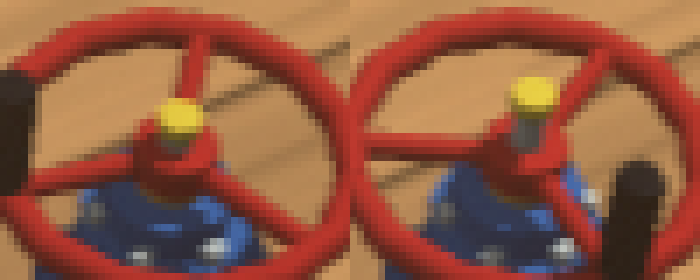

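View pics/f_s.png

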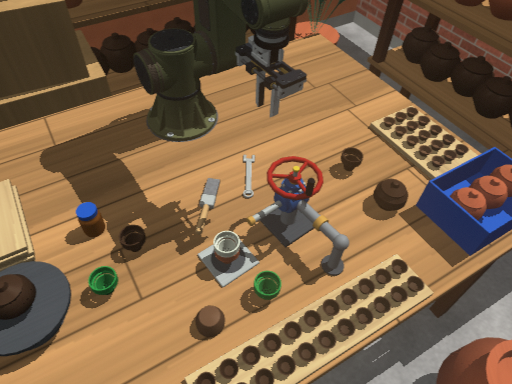

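Run:
```python
import cv2,numpy as np
a=cv2.imread('pics/scene0.png').astype(int);b=cv2.imread('pics/f_s.png').astype(int);yy,xx=np.mgrid[:384,:512]
for im,v0 in((a,171.5),(b,168.5)):
    w=np.clip(im[:,:,1]-im[:,:,0]*0-im[:,:,0+0]-60,0,None)*(im[:,:,1]>.72*im[:,:,2])*(abs(xx-295.8)<5)*(abs(yy-v0)<5)
    print((w*yy).sum()/w.sum(),w.sum())
```

```text
171.03132678132678 1628
167.7076923076923 1755
```

The cap moved up 3.32 px, and 12 mm corresponds to 3.31 px. The strainer is still nested at about (595.7, -136.1), nothing is being touched, and the bystanders look unmoved. Handing in.

```bash
python3 -c "
from cell import *
print(sign_off())"
```

```text
the job is handed in; nothing more can be done
None
```

I nested the white strainer in the catch cup, opened the valve by one driven turn, let go of everything and handed the job in at about 31 s of the 72 s allowed.

**Strainer:** It went in gently, with 9 N at the wrist as it seated. The last picture shows it collar-on-rim on the catch cup at about (596, -136) mm. That is within 2 mm of where the catch cup was measured before nesting, near the middle of the plate.

**Valve:** I gripped the spinner handle and wound the wheel anticlockwise. The load came on after about 100° of slack, rising from about 1 N to about 7 N. I then wound one more full turn, with the starting point known to about ±9° (±0.3 mm of stem). The yellow cap rose 3.32 px in the scene camera, where 12 mm corresponds to 3.31 px.

**Final state:** The fingers were open and clear of everything, and the wrist force was about zero. The bystanders looked unmoved; I checked this by eye only.

**What went wrong or disagreed:**
- **First grasp:** It closed on air just above the rim, because the fingertips sit about 7 mm behind the reported TCP, not 22 mm ahead as stated. The strainer did not move, and I re-gripped it about 27 mm lower.
- **Stem estimates:** A rough colour-centroid check gave a smaller rise (about 2.2 px) because background pixels got into it. I discarded it in favour of the tighter measurement above.
- **Vertical force on the handle:** It drifted between about -6 and +7 N while winding.

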